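# Fit and lock a jar platform on the bench shaker and load a jar

### The job

Pull the shaker's locking knob fully out, take the jar platform off its sloping wire rest and lower it gently over the shaker's two locating pins until it lies flush, then push the knob fully home so that its bolt locks the platform down. After that stand the smallest screw-lid jar upright in either collar of the locked platform, without knocking over the jar and the dropper bottle that stand near it.

Things in the scene. Friction and masses are not known exactly. Their poses are not given: they have to be found in the camera images.
- deck (a point): Fixed bench shaker, white casing 160x184 mm, aluminium carrier on top. This point: centre of the carrier's flat top (80 mm above the table); x to the back, y left, z up; the knob side is -x. Two steel locating pins stand on it at (x,y) = (-38,+70) and (+38,-70) mm: diameter 10 mm, 20 mm high, the top 8 mm tapered. The bolt's guide block rises 21 mm over it from x = -83 to -59 mm, y within 27 mm.
- lock (a joint): Travel of the shaker's locking bolt: 0 = pushed fully home, 0.024 m = pulled fully out, along the deck's -x. An over-centre spring holds it at either end (about 4 N to move it; past half-way it snaps on to the other end). Home, the steel tongue (24 mm wide) reaches 12 mm over the platform's front edge, its underside 10 mm above the deck; out, it is clear of the platform.
- knob (a point): Centre of the bolt's black knob in front of the shaker, 13 mm above the deck level: a round head 30 mm in diameter, 19 mm long along the deck's x, its rim free all round. Moves with the bolt; axes as the deck.
- platform: Loose jar platform, aluminium plate 100 (x) by 164 (y) by 8 mm, 0.3 to 0.6 kg. This point: centre of its underside, z = plate normal out of its top. Two through holes 13 mm wide at (x,y) = (-38,+70) and (+38,-70) mm fit the pins; it fits either way round. It starts on a wire rest that slopes 25 degrees, its x up the slope, its normal leaning toward the robot; two wire hooks at its low edge stop it sliding.
- grip_bar (a point): Centre of the platform's black grip bar, 53 mm above the underside on the plate's normal: 64 mm long along the platform's x, 12 mm thick along its y, 18 mm high; 36 mm of free space between plate and bar. Axes as the platform.
- collar_a (a point): Centre of the floor (the plate's top) inside the platform's one jar collar, at its y = +44 mm: a round collar 60 mm inside, 66 mm outside, 16 mm high.
- collar_b (a point): The same for the other collar, at the platform's y = -44 mm.
- jar_mid (a point): Centre, half-way up, of the smallest screw-lid jar: round, 52 mm in diameter, 80 mm tall, 0.1 to 0.2 kg; body of full width up to 64 mm, then the lid 44 mm wide. Stands upright on the table in front of the robot; z up.
- tall_jar: Bystander: larger screw-lid jar, 68 mm in diameter, 120 mm tall; origin at the centre of its foot, z up.
- dropper: Bystander: slim dropper bottle, 33 mm in diameter, 100 mm tall; origin at the centre of its foot, z up.
Not all that is in view belongs to the job. What is shaped like the part that bears jar_mid but orange is not meant.

How it is judged:
By the outcome, as a careful person would: the job done as asked, in the order asked, and still so for the second after the job is handed in, with the robot touching nothing.
It also fails if it takes over 72 s, if anything falls off the work surface, if the arm or the gripper's body presses on something with over 40 N, if the wrist force passes 120 N, or if a joint passes its speed limit or range.

### The arm

A 6-joint arm with a two-finger parallel gripper is mounted at the origin on a cart in front of the work surface, level with it; the furniture and walls round the work are solid. World frame = base frame: x ahead of the robot, y to its left, z up, the work surface at z = 0. Lengths are in m, angles in degrees, forces in N, time in s.
With the tool pointing down it reaches from about 0.3 to 0.75 m from the base axis. Payload 8.5 kg.
Tool frame: the origin (TCP) lies at the very end of the fingers, on their centre line; the grasp point (between the pads) lies 19 mm behind it; z points along the fingers, y is the line along which they close (so a half turn about z gives the same grasp; the last joint's range is limited). The gripper opens to 85 mm and grips with 20 to 120 N. Pads are 22 mm wide; open, the fingers measure 114 mm over their backs; the gripper's body (76 mm by 85 mm) begins 54 mm behind the grasp point. The pads swing forward as they close: fully open they stand 13 mm farther back than shut.
Start: joints at [52.752, 21.807, 74.336, -0, 83.858, -12.336], TCP at [0.232, 0.499, 0.203] pointing down, gripper open.
Joint ranges: [-178.18, 178.18], [-50.72, 133.34], [12.68, 142.11], [-81.47, 261.47], [9.98, 163.14], [-165.26, 165.26]. Speed limits (degrees/s): [136.94, 136.94, 180, 180, 180, 180].

### API

Orientations are given as a 3x3 rotation matrix whose columns are the frame's x, y, z axes.
In Python, from rig import observe, cams, ticket gives the robot as it stands.
- The arm moves only by the tool move_arm, never from a script. Its arguments are lists of equal length, an entry for each row: "jaw": the finger opening in cm, from 0 to 8.54; "dp": the shift along the tool's x, y, z in cm, a list of three; "turn": the turn, a rotation vector about the tool's x, y, z in rad, a list of three. In form: {"jaw": [jaw, ...], "dp": [[tx, ty, tz], ...], "turn": [[wx, wy, wz], ...]}. A call has 1 to 12 rows; each row shifts and turns the commanded pose from where the row before left it, along the tool's axes as they then stand; what a row does not reach is not made up. A row lasts 1/12 s, in which the tool goes at most 41.7 mm and 7.16 degrees, less where a joint would pass 70% of its speed; a pose out of reach is approached as far as the arm can. A call is refused whole if a number of a shift passes 4.17 or a number of a turn 0.125, either way. A call with a gripper value outside its range is refused whole. The fingers move at their own pace and stop on an object; "force" is the grip in N (left out, the last holds). Time passes only in rows, so rows that do not move let the fingers close. It gives the time, the measured TCP pose, the force, the opening and the grip force at its end, in the units of the state.
- observe(): the state, without advancing time (a new reading comes with each control period).
- cams.get_image(name): name is "scene" or "top" or "wrist"; returns (picture, depth): 400x640x3 uint8, red, green, blue; 400x640 float32, m along the optical axis (not along the pixel's ray), 0 where there is no reading.
- cams.calibration(name): a dict with "vertical_fov" (degrees; the focal length in pixels is half the picture's height over the tangent of half this angle, whatever the lens; pixels are square), "cx", "cy" (the principal point, pixels), "view" (4x4, takes a point from world to camera coordinates); the wrist camera has in their place "tool_from_camera" (4x4, takes a point from camera to tool coordinates, whose origin is the TCP and whose axes are the flange's). Camera axes: x right, y up, looking along -z (the intrinsics and any distortion apply to the point x, -y, -z); pixel columns grow to the right and rows downward; lengths in m; the calibration is good to about 2 mm. The wrist camera is an equidistant fisheye: a pixel r from the principal point sees the ray r / f radians off the axis. A picture is of the moment at which its call begins: read the wrist's pose just before it. calibration takes no time and is no camera call.
- ticket.close_job(): hands the job in; it is judged then, once.
Trained networks look in the newest picture that a camera, given by its name, has taken for a name from the list of things; names that differ only in an ending like _2 or _b are one class to them, and where a whole thing is asked for, a point or a joint stands for the part that bears it (a point fixed in the world has none). Each returns a list of dicts, best first, with "p" (0 to 1); they miss things now and then, are a little off and sometimes report something else, mostly with a low value. They report only what shows in the picture. A call takes as long as a camera call. They do not tell look-alikes from the thing itself.
- cams.spot_in(camera, query): "box" ([centre column, centre row, width, height] as shares, 0 to 1, of the picture: columns of its width, rows of its height, round what is visible of it).
- cams.outline_of(camera, query): "mask" (400x640 bool, what is visible of it) and "box" ([centre column, centre row, width, height] as shares, 0 to 1, of the picture: columns of its width, rows of its height, round what is visible of it).
- cams.mark_of(camera, query): "location" ([column, row] as shares, 0 to 1, of the picture: columns of its width, rows of its height: a listed point, or the origin of a listed thing).
The state is a dict: "time_s": time; "q": joint angles; "qvel": joint speeds; "joint_efforts": joint torques, N m; "position": TCP position; "tool_rot": TCP orientation; "ft_force": force on the tool from outside, world axes, zero at the start; "wrist_torque": the same for the moment, N m; "grip_width": finger opening in m; "gripper_force": force on a finger pad.
Only numpy, scipy, OpenCV 4.12 (cv2) and the standard library are available. Lean on these libraries where they do the work, as an engineer would, in place of code of your own. Each camera call takes 0.05 s, during which the arm holds its last target. There are 200 camera calls.

## Working session

There is one attempt and no reset: what is moved stays moved. The work goes in short steps, Python scripts to look and compute and a tool call to move; the robot and the scene stay as the last step left them, time stands still between calls to the robot, and variables do not carry over. Pictures are saved under pics/ and viewed, at most 10 in all, crops included, and the job is handed in when it is done.

Besides the shell and the picture viewer there is one more tool, called after "Emit:" as name(argument=value, ...) on one line, values as JSON. move_arm: Moves the arm, as the interface text tells. Its arguments: {"type":"object","properties":{"jaw":{"type":"array","items":{"type":"number"}},"dp":{"type":"array","items":{"type":"array","items":{"type":"number"}}},"turn":{"type":"array","items":{"type":"array","items":{"type":"number"}}},"force":{"type":"number"}},"required":["jaw","dp","turn"]}

```bash
ls; mkdir -p pics; cat > h.py <<'E'
import numpy as np, cv2
from rig import observe, cams, ticket
def K(n):
    c=cams.calibration(n); f=200/np.tan(np.radians(c['vertical_fov'])/2); return c,f
def pt(n,u,v,d):
    c,f=K(n); p=np.array([(u-c['cx'])/f*d,-(v-c['cy'])/f*d,-d,1]); return (np.linalg.inv(np.array(c['view']))@p)[:3]
def cloud(n,D):
    c,f=K(n); v,u=np.mgrid[:400,:640]; P=np.stack([(u-c['cx'])/f*D,-(v-c['cy'])/f*D,-D,np.ones_like(D)],-1)
    return (P@np.linalg.inv(np.array(c['view'])).T)[...,:3]
def save(n,im): cv2.imwrite('pics/'+n+'.png',im[...,::-1])
E
python3 - <<'E'
from h import *
for n in ('scene','top'):
    im,D=cams.get_image(n); save(n+'0',im); np.savez('/tmp/'+n+'.npz',im=im,D=D)
    c=cams.calibration(n); print(n,{k:v for k,v in c.items() if k!='view'},np.round(c['view'],3).tolist())
    P=cloud(n,D)
    for q in ('deck','knob','platform','grip_bar','collar_a','jar_mid','tall_jar','dropper'):
        for r in cams.mark_of(n,q)[:3]:
            u,v=r['location'][0]*640,r['location'][1]*400
            i,j=min(int(v),399),min(int(u),639)
            print(q,round(r['p'],2),round(u),round(v),np.round(P[i,j],3) if D[i,j]>0 else None)
s=observe();print(s['time_s'],s['position'],s['tool_rot'])
E
```

```text
pics
scene {'vertical_fov': 56.566087333051144, 'cx': 322.22924960767017, 'cy': 199.72763707678112} [[0.468, -0.884, -0.0, -0.274], [0.517, 0.274, 0.811, -0.403], [-0.716, -0.38, 0.585, -0.529], [0.0, 0.0, 0.0, 1.0]]
deck 0.78 296 184 [0.667 0.127 0.081]
knob 0.68 263 203 [0.546 0.146 0.092]
platform 0.83 412 212 [ 0.67  -0.191  0.102]
grip_bar 0.62 414 193 [ 0.668 -0.189  0.157]
collar_a 0.94 430 212 [ 0.678 -0.231  0.108]
collar_a 0.58 401 198 [ 0.703 -0.153  0.109]
jar_mid 0.89 310 273 [ 0.417 -0.058  0.067]
jar_mid 0.77 340 219 [ 0.615 -0.034  0.057]
tall_jar 0.57 259 265 [0.407 0.068 0.036]
dropper 0.62 208 246 [0.423 0.232 0.012]
top {'vertical_fov': 50.93389327054995, 'cx': 317.3194747090932, 'cy': 200.20176065862313} [[0.028, -1.0, -0.001, -0.028], [0.995, 0.028, 0.1, -0.578], [-0.1, -0.004, 0.995, -1.003], [0.0, 0.0, 0.0, 1.0]]
deck 0.86 258 154 [0.68  0.134 0.078]
knob 0.62 249 209 [0.549 0.143 0.108]
platform 0.62 400 151 [ 0.678 -0.188  0.161]
collar_a 0.83 380 148 [ 0.699 -0.153  0.102]
collar_a 0.58 415 156 [ 0.679 -0.233  0.108]
jar_mid 0.79 326 177 [ 0.629 -0.03   0.08 ]
jar_mid 0.61 337 258 [ 0.441 -0.061  0.078]
tall_jar 0.92 275 261 [0.432 0.08  0.121]
tall_jar 0.16 250 207 [0.554 0.141 0.107]
dropper 0.66 214 257 [0.435 0.229 0.053]
dropper 0.23 247 208 [0.551 0.15  0.103]
0.9 [0.23166214 0.4987885  0.20312838] [[-9.06944316e-01  4.21250529e-01  2.52247865e-06]
 [ 4.21250528e-01  9.06944315e-01 -3.25956866e-05]
 [-1.60186979e-05 -2.84998772e-05 -9.99999999e-01]]
```

```bash
python3 - <<'E'
import cv2
a=cv2.imread('pics/scene0.png');b=cv2.imread('pics/top0.png')
cv2.imwrite('pics/s1.png',cv2.resize(a[130:330,180:480],(800,533),interpolation=cv2.INTER_CUBIC))
cv2.imwrite('pics/t1.png',cv2.resize(b[90:300,170:470],(800,560),interpolation=cv2.INTER_CUBIC))
E
```

```text
(no output)
```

View pics/s1.png

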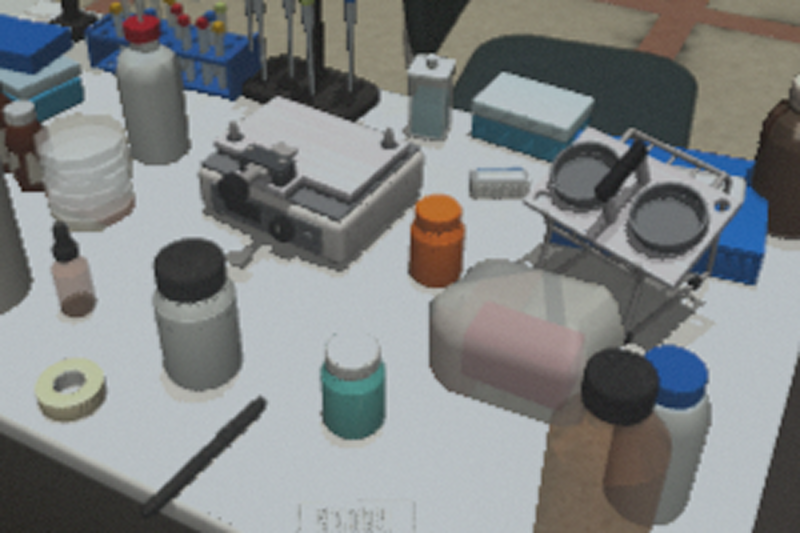

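View pics/t1.png

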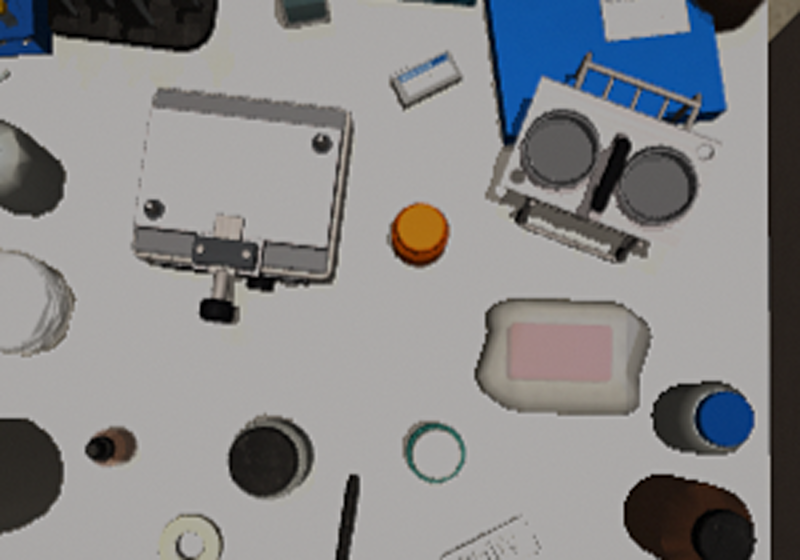

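Target: teal jar (s1 353,388; t1 435,452). The shaker's locking knob is at t1 (218,308), with its tongue over the deck. The platform is on the rest at t1 (605,175), and the orange jar is a decoy. Next I'll measure all of these accurately.

```bash
python3 - <<'E'
from h import *
A={n:np.load(f'/tmp/{n}.npz') for n in('scene','top')}
C={n:cloud(n,A[n]['D']) for n in A}
for n in A:
    P=C[n]; im=A[n]['im'].astype(int)
    # table
    x,y,z=P[...,0],P[...,1],P[...,2]
    m=(abs(x-.5)<.03)&(abs(y-.02)<.03); print(n,'table z',np.median(z[m]),z[m].std())
    # carrier top
    m=(abs(x-.67)<.12)&(abs(y-.13)<.14)&(abs(z-.08)<.006)
    u8=m.astype(np.uint8); k,l,st,ct=cv2.connectedComponentsWithStats(u8); i=1+st[1:,4].argmax(); m=l==i
    pts=P[m][:,:2].astype(np.float32); print('carrier',m.sum(),np.median(P[m][:,2]),cv2.minAreaRect(pts*1000))
    m=(abs(x-.67)<.1)&(abs(y-.13)<.12)&(z>.088)&(z<.115)
    u8=m.astype(np.uint8); k,l,st,ct=cv2.connectedComponentsWithStats(u8)
    for i in range(1,k):
        if st[i,4]>3: q=P[l==i]; print('  bump',st[i,4],np.round(ct[i],1),q.mean(0).round(4),q.min(0).round(3),q.max(0).round(3))
    # dark knob
    dark=(im.max(2)<70)&(abs(x-.56)<.05)&(abs(y-.14)<.05)&(z>.07)&(z<.12)
    q=P[dark]; print('dark',len(q),q.mean(0),np.percentile(q,[3,97],axis=0).round(4).tolist())
    for nm,lo,hi in(('jar',.072,.09),):
        m=(abs(x-.43)<.05)&(abs(y+.06)<.05)&(z>lo)&(z<hi); q=P[m]; print(nm,len(q),cv2.minEnclosingCircle((q[:,:2]*1000).astype(np.float32)),np.median(q[:,2]))
    # platform plane
    mask=cams.outline_of(n,'platform')
    for r in mask[:2]: print('plat',r['p'],r['mask'].sum(),r['box'])
    m=mask[0]['mask']; q=P[m]; np.save(f'/tmp/plat_{n}.npy',m)
    best=0;rng=np.random.default_rng(0)
    for _ in range(2000):
        a=q[rng.integers(len(q),size=3)]; nn=np.cross(a[1]-a[0],a[2]-a[0]); 
        if np.linalg.norm(nn)<1e-6: continue
        nn/=np.linalg.norm(nn); nn*=np.sign(nn[2]); e=abs((q-a[0])@nn)<.002
        ang=np.degrees(np.arccos(nn[2]))
        if abs(ang-25)<5 and e.sum()>best: best=e.sum(); E_=e
    a=q[E_]; c=a.mean(0); nn=np.linalg.svd(a-c)[2][2]; nn*=np.sign(nn[2]); print('plane',best,c,nn,np.degrees(np.arccos(nn[2])))
E
```

```text
scene table z 0.0007011038579118334 0.001174884382783162
carrier 1382 0.08056074065755642 ((660.791015625, 130.75698852539062), (175.04527282714844, 141.7459259033203), 84.48096466064453)
  bump 17 [267.4 177.3] [0.6434 0.2    0.0946] [0.641 0.196 0.089] [0.647 0.204 0.1  ]
  bump 16 [325.6 179.9] [0.7068 0.0546 0.0941] [0.703 0.051 0.088] [0.71  0.06  0.101]
  bump 248 [280.2 190.2] [0.6029 0.1318 0.0985] [0.571 0.108 0.088] [0.638 0.162 0.105]
dark 178 [0.56991972 0.13098923 0.09571973] [[0.5454, 0.1086, 0.0826], [0.6064, 0.1581, 0.1082]]
jar 290 ((436.9910888671875, -53.619384765625), 22.660587310791016) 0.08044743579719221
plat 0.96 2659 [0.6487, 0.5247, 0.1317, 0.1415]
plat 0.39 1510 [0.4015, 0.6226, 0.0555, 0.1507]
plane 1509 [ 0.68296576 -0.20197037  0.10637214] [-0.4011062   0.14218592  0.90492927] 25.186241615123013
top table z -0.00029128001893719 0.0019389417948381454
carrier 3197 0.07956651674909299 ((658.921630859375, 131.12722778320312), (172.3944549560547, 139.97935485839844), 84.58059692382812)
  bump 16 [290.  142.5] [0.7055 0.056  0.0956] [0.702 0.051 0.092] [0.71  0.061 0.103]
  bump 14 [226.3 167.5] [0.6424 0.2015 0.0954] [0.639 0.198 0.089] [0.646 0.205 0.102]
  bump 418 [254.1 184.2] [0.6049 0.135  0.0984] [0.57  0.108 0.089] [0.637 0.163 0.105]
dark 280 [0.58346702 0.13488353 0.09994812] [[0.5468, 0.1088, 0.0794], [0.6095, 0.1593, 0.1077]]
jar 277 ((436.2261047363281, -52.32691192626953), 21.7168025970459) 0.07985903433913955
plat 0.87 3170 [0.6261, 0.38, 0.1206, 0.1625]
plane 1903 [ 0.69008855 -0.19529618  0.1085557 ] [-0.39253888  0.13858967  0.90923381] 24.60031586951477
```

```bash
cat >> h.py <<'E'
yaw=np.radians(-5.2); DC=np.array([.6745,.128,.08])
DX=np.array([np.cos(yaw),np.sin(yaw),0]); DY=np.array([-np.sin(yaw),np.cos(yaw),0])
E
python3 - <<'E'
from h import *
from scipy.optimize import least_squares
A={n:np.load(f'/tmp/{n}.npz') for n in('scene','top')}
C={n:cloud(n,A[n]['D']) for n in A}
Q=[]
for n in A:
    P=C[n]; im=A[n]['im'].astype(int); d=P-DC; s,t,z=d@DX,d@DY,P[...,2]
    m=(s<-.095)&(s>-.15)&(abs(t)<.03)&(z>.07)&(z<.12)
    print(n,'knob',m.sum(),[np.percentile(a[m],[2,50,98]).round(4).tolist() for a in(s,t,z)])
    m2=m&(z>.1); print('  top',m2.sum(),np.percentile(s[m2],[2,98]).round(4),t[m2].mean())
    m3=(s<-.078)&(s>-.11)&(abs(t)<.07)&(abs(t)>.018)&(z>.02)&(z<.12); print('  side stuff',m3.sum(),[np.percentile(a[m3],[2,50,98]).round(4).tolist() for a in(s,t,z)])
    m4=(s>-.1)&(s<-.05)&(abs(t)<.012)&(z>.095);print('  blocktop',s[m4&(z>.098)].min(),s[m4].max())
    nn=np.array([-.397,.140,.907]);nn/=np.linalg.norm(nn)
    px=np.array([-nn[0],-nn[1],0]);px/=np.linalg.norm(px);py=np.cross([0,0,1],px);px=np.cross(py,nn)
    O=np.array([.687,-.198,.1075]); L=(P-O)@np.stack([px,py,nn],1)
    near=np.linalg.norm(P-O,axis=-1)<.13
    pl=L[near&(abs(L[...,2])<.0025)]; 
    for lab,lo,hi in(('bar',.035,.06),('collar',.0125,.02)):
        q=L[near&(L[...,2]>lo)&(L[...,2]<hi)]
        if lab=='bar':
            q=q[abs(q[:,1])<.04]; print(' bar',len(q),cv2.minAreaRect((q[:,:2]*1000).astype(np.float32)),np.percentile(q[:,2],[50,95,99]), q.mean(0))
        else: print(' col',len(q))
        if lab=='collar':
            for sg in(1,-1):
                w=q[(q[:,1]-.007)*sg>.012]; w=w[np.hypot(w[:,0],w[:,1]-.007-.044*sg)<.05]
                f=lambda c:np.hypot(w[:,0]-c[0],w[:,1]-c[1])-.0315
                r=least_squares(f,[0,.007+sg*.044],loss='soft_l1',f_scale=.002); print('  c',len(w),r.x,abs(r.fun).mean())
    print(' plate',len(pl),pl[:,2].mean(),cv2.minAreaRect((pl[:,:2]*1000).astype(np.float32)))
print('O',O,px,py,nn)
E
```

```text
scene knob 128 [[-0.1298, -0.1244, -0.0971], [-0.0133, -0.0034, 0.0113], [0.0839, 0.0987, 0.1086]]
  top 54 [-0.1299 -0.1121] -0.0021773381584738287
  side stuff 290 [[-0.0915, -0.0801, -0.0781], [-0.0676, -0.0257, 0.067], [0.0208, 0.0395, 0.1005]]
  blocktop -0.09731096480053006 -0.05608916244449301
 bar 207 ((-42.382240295410156, -3.0783004760742188), (148.3159637451172, 38.96259689331055), 13.35633373260498) [0.0522481  0.05589124 0.05647905] [-0.01173986 -0.00078877  0.05045944]
 col 242
  c 82 [0.00184258 0.04761273] 0.0008237042842230204
  c 140 [ 0.0017891  -0.03997335] 0.0009721095880256849
 plate 1646 -4.856219368094526e-06 ((-0.10338592529296875, 4.177886962890625), (165.34515380859375, 105.87130737304688), 89.56088256835938)
top knob 145 [[-0.1306, -0.118, -0.0962], [-0.0127, 0.0004, 0.0142], [0.0923, 0.1021, 0.1092]]
  top 86 [-0.1303 -0.1026] 0.0009991425807948753
  side stuff 185 [[-0.0926, -0.0819, -0.0782], [-0.066, -0.0244, 0.0651], [0.0239, 0.0487, 0.1003]]
  blocktop -0.09998821095281119 -0.05025783880338216
 bar 266 ((-44.11894226074219, -14.628732681274414), (152.4673614501953, 49.763328552246094), 0.3329085111618042) [0.05249085 0.05556764 0.0568476 ] [-0.03812703 -0.003785    0.05101792]
 col 257
  c 112 [-3.68891583e-05  4.81141557e-02] 0.000896978112820682
  c 126 [ 0.00011101 -0.03952184] 0.0008288864912698573
 plate 2154 0.00010398044206812224 ((-0.5034523010253906, 3.94866943359375), (101.21977233886719, 164.26011657714844), 0.012050346471369267)
O [ 0.687  -0.198   0.1075] [ 0.85543249 -0.30166385  0.42099189] [ 0.33257159  0.94307801 -0.        ] [-0.39702819  0.14000994  0.9070644 ]
```

```bash
cat >> h.py <<'E'
from scipy.spatial.transform import Rotation as Ro
def tool(y,z): y=np.array(y,float);z=np.array(z,float);y/=np.linalg.norm(y);z/=np.linalg.norm(z); return np.stack([np.cross(y,z),y,z],1)
def to(p,R,p0=None,R0=None):
    "rows needed: total shift (start tool axes, cm), total rotvec, n rows; final pose"
    s=observe(); p0=np.array(s['position']) if p0 is None else p0; R0=np.array(s['tool_rot']) if R0 is None else R0
    w=Ro.from_matrix(R0.T@R).as_rotvec()
    print('shift cm in start axes',(R0.T@(np.array(p)-p0)*100).round(2),'in end axes',(R.T@(np.array(p)-p0)*100).round(2),'rotvec',w.round(3))
px=np.array([.85543249,-.30166385,.42099189]);py=np.array([.33257159,.94307801,0]);nn=np.array([-.39702819,.14000994,.9070644])
PO=np.array([.687,-.198,.1075])+.0004*px+.0041*py-.008*nn  # platform underside centre
GB=PO+.053*nn
E
python3 - <<'E'
from h import *
for n in('scene','top'):
    A=np.load(f'/tmp/{n}.npz');P=cloud(n,A['D']);x,y,z=P[...,0],P[...,1],P[...,2]
    m=(z>.1)&(x>.15)&(x<.85)&(abs(y)<.65)&(A['D']>0)&(z<.5)
    h=np.zeros((15,27));
    for a,b,c in P[m]: i,j=int((a-.15)/.05),int((.65-b)/.05); h[i,j]=max(h[i,j],c*100)
    print(n,'rows x .15.., cols y .65 down'); print(h.astype(int))
k=DC-.1205*DX; R=tool(DY,[0,0,-1]); print(k)
to([k[0],k[1],.2],R); print(GB)
E
```

```text
scene rows x .15.., cols y .65 down
[[ 0  0  0  0 31  0  0  0  0  0  0  0  0  0  0  0  0  0  0  0 49  0  0  0
   0  0  0]
 [ 0  0 34 39 34  0  0  0  0  0  0  0  0  0  0  0  0  0  0  0 49  0  0  0
   0  0  0]
 [ 0 32 33 49 48  0  0  0  0  0  0  0  0  0  0  0  0  0  0  0 49  0  0  0
   0  0  0]
 [ 0  0  0  0  0  0  0  0  0  0  0  0  0  0  0  0  0  0 15  0 49  0  0  0
   0  0  0]
 [19 14 14 14 14 22 22 22  0  0  0  0  0  0  0  0  0 20 20 15 49  0  0  0
   0  0  0]
 [19 16 17 16 14 22 22 21 10  0 12 12  0  0  0  0  0 15 20 10 49  0  0  0
   0  0  0]
 [14 16 17 16  0 21 21  0  0  0 12 12  0  0  0 10 11 11 14 14 49  0  0  0
   0  0  0]
 [14 14 14  0  0  0  0  0  0  0 10  0  0  0 10 11 11 11  0  0 49  0  0  0
   0  0  0]
 [ 0  0  0 10 10  0  0  0  0 10 10  0  0  0  0 11 11 11  0  0 49  0  0  0
   0  0  0]
 [ 0  0  0  0  0 10 11  0 10 10 10  0  0  0  0  0 14 11 11  0 49  0  0  0
   0  0  0]
 [ 0  0  0  0  0 16 19  0  0  0  0  0  0  0  0 11 17 16 13  0 49  0  0  0
   0  0  0]
 [ 0  0  0  0  0  0 19  0  0  0  0 10  0  0  0 13 13 14 13  0 49  0  0  0
   0  0  0]
 [ 0  0  0  0  0  0  0  0  0  0 
[... 1035 characters left out ...]
 [ 0  0  0  0  0 10 12  0 10 10 10  0  0  0  0  0 14 11 11  0 49  0  0  0
   0  0  0]
 [ 0  0  0  0  0 16 19  0  0  0  0  0  0  0  0 11 16 16 13  0 49  0  0  0
   0  0  0]
 [ 0  0  0  0  0  0 20  0  0  0  0 10  0  0  0 13 14 13 13  0 49  0  0  0
   0  0  0]
 [ 0  0  0 10  0  0  0  0  0  0  0  0  0  0  0 13 13 13  0  0 49  0  0  0
   0  0  0]
 [10  0 10 10 10 10 34 35 35 35  0  0  0  0  0  0  0  0 11 12 49  0  0  0
   0  0  0]
 [ 0  0  0  0  0  0  0  0  0  0  0  0  0  0  0  0  0  0  0  0  0  0  0  0
   0  0  0]]
[0.55449593 0.13892123 0.08      ]
shift cm in start axes [-44.44 -19.04   0.31] in end axes [-35.41 -32.91   0.31] rotvec [ 0.     0.    -0.344]
[ 0.67083945 -0.1879536   0.14848629]
```

Emit:
move_arm(jaw=[5, 5, 5, 5, 5, 5, 5, 5, 5, 5, 5, 5], dp=[[0, 0, -3.5], [0, 0, -3.5], [0, 0, -3.5], [-2.95, -2.74, 0], [-2.95, -2.74, 0], [-2.95, -2.74, 0], [-2.95, -2.74, 0], [-2.95, -2.74, 0], [-2.95, -2.74, 0], [-2.95, -2.74, 0], [-2.95, -2.74, 0], [-2.95, -2.74, 0]], turn=[[0, 0, -0.115], [0, 0, -0.115], [0, 0, -0.115], [0, 0, 0], [0, 0, 0], [0, 0, 0], [0, 0, 0], [0, 0, 0], [0, 0, 0], [0, 0, 0], [0, 0, 0], [0, 0, 0]], force=25)

```text
time_s: 2.0
position: [0.475, 0.2276, 0.3083]
tool_rot: [[-0.996, 0.09, 0.0], [0.09, 0.996, 0.0], [-0.0, 0.0, -1.0]]
ft_force: [1.1, 1.0, -0.1]
grip_width: 0.0498
gripper_force: 0.0
```

Emit:
move_arm(jaw=[5, 5, 5, 5, 5, 5, 5], dp=[[-2.95, -2.74, 0], [-2.95, -2.74, 0], [-2.95, -2.74, 0], [0, 0, 3.5], [0, 0, 3.5], [0, 0, 3.5], [0, 0, 0]], turn=[[0, 0, 0], [0, 0, 0], [0, 0, 0], [0, 0, 0], [0, 0, 0], [0, 0, 0], [0, 0, 0]])

```text
time_s: 2.58
position: [0.5518, 0.1391, 0.1967]
tool_rot: [[-0.996, 0.09, -0.013], [0.09, 0.996, -0.0], [0.012, -0.002, -1.0]]
ft_force: [-0.3, 0.0, -0.7]
grip_width: 0.0503
gripper_force: 0.0
```

```bash
python3 - <<'E'
from h import *
k=DC-.1205*DX; R=tool(DY,[0,0,-1]); to([k[0],k[1],.074],R); s=observe();print(s['time_s'],s['position'],s['grip_width'],s['ft_force'],s['q'])
im,D=cams.get_image('wrist'); save('w1',im)
E
```

```text
shift cm in start axes [-0.42  0.02 12.26] in end axes [-0.27  0.   12.27] rotvec [-0.002 -0.012  0.   ]
2.5833 [0.55178802 0.13912559 0.19666737] 0.050316096268481825 [-0.29742139  0.01136516 -0.68410942] [ 2.23469236e+00  2.43488196e+01  7.13087824e+01  8.04502347e-04
  8.50614084e+01 -8.25833347e+01]
```

View pics/w1.png

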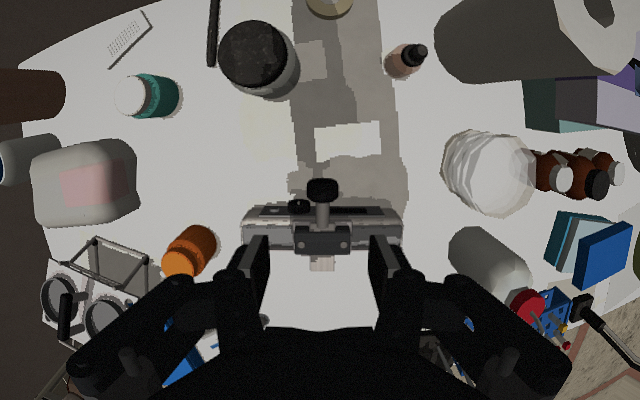

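The wrist picture shows the knob at (322,188), centred between the fingers. I'll descend with jaws open.

Emit:
move_arm(jaw=[5, 5, 5, 5, 5, 5, 5, 5, 5, 5], dp=[[0, 0, 0], [0, 0, 0], [0, 0, 2], [0, 0, 2], [0, 0, 2], [0, 0, 2], [0, 0, 2], [0, 0, 2], [0, 0, 0.8], [0, 0, 0]], turn=[[0, 0, 0], [0, 0, 0], [0, 0, 0], [0, 0, 0], [0, 0, 0], [0, 0, 0], [0, 0, 0], [0, 0, 0], [0, 0, 0], [0, 0, 0]])

```text
time_s: 3.47
position: [0.5549, 0.1397, 0.0751]
tool_rot: [[-0.996, 0.089, -0.0], [0.089, 0.996, -0.0], [0.0, -0.0, -1.0]]
ft_force: [-0.1, 0.6, -0.0]
grip_width: 0.0499
gripper_force: 0.0
```

```bash
python3 - <<'E'
from h import *
k=DC-.1205*DX; R=tool(DY,[0,0,-1]); to([k[0],k[1],.074],R); s=observe();print(s['time_s'],s['position'],s['grip_width'],s['ft_force'])
E
```

```text
shift cm in start axes [ 0.04 -0.08  0.11] in end axes [ 0.04 -0.08  0.11] rotvec [-0.    -0.     0.001]
3.4667 [0.55493923 0.13969283 0.07511047] 0.049883928895829675 [-0.06477738  0.64115615 -0.04408667]
```

Emit:
move_arm(jaw=[2, 2, 2, 2, 2, 2], dp=[[0, 0, 0], [0, 0, 0], [0, 0, 0], [0, 0, 0], [0, 0, 0], [0, 0, 0]], turn=[[0, 0, 0], [0, 0, 0], [0, 0, 0], [0, 0, 0], [0, 0, 0], [0, 0, 0]], force=30)

```text
time_s: 3.97
position: [0.5557, 0.1401, 0.0764]
tool_rot: [[-0.996, 0.09, 0.003], [0.09, 0.996, 0.001], [-0.003, 0.001, -1.0]]
ft_force: [1.0, 3.8, 6.9]
grip_width: 0.0199
gripper_force: 3.8
```

Emit:
move_arm(jaw=[2, 2, 2, 2, 2, 2, 2, 2, 2, 2], dp=[[0.3, 0, 0], [0.3, 0, 0], [0.3, 0, 0], [0.3, 0, 0], [0.3, 0, 0], [0.3, 0, 0], [0.3, 0, 0], [0.3, 0, 0], [0.1, 0, 0], [0, 0, 0]], turn=[[0, 0, 0], [0, 0, 0], [0, 0, 0], [0, 0, 0], [0, 0, 0], [0, 0, 0], [0, 0, 0], [0, 0, 0], [0, 0, 0], [0, 0, 0]])

```text
time_s: 4.8
position: [0.5313, 0.1423, 0.0765]
tool_rot: [[-0.996, 0.09, 0.005], [0.09, 0.996, 0.001], [-0.005, 0.001, -1.0]]
ft_force: [2.5, 3.9, 4.7]
grip_width: 0.0202
gripper_force: 3.3
```

```bash
python3 - <<'E'
from h import *
im,D=cams.get_image('wrist'); im2,D2=cams.get_image('scene')
a=cv2.resize(im[120:300,220:420],(400,360)); b=cv2.resize(im2[140:260,210:343],(400,360)); save('k2',np.hstack([a,b]))
E
```

```text
(no output)
```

View pics/k2.png

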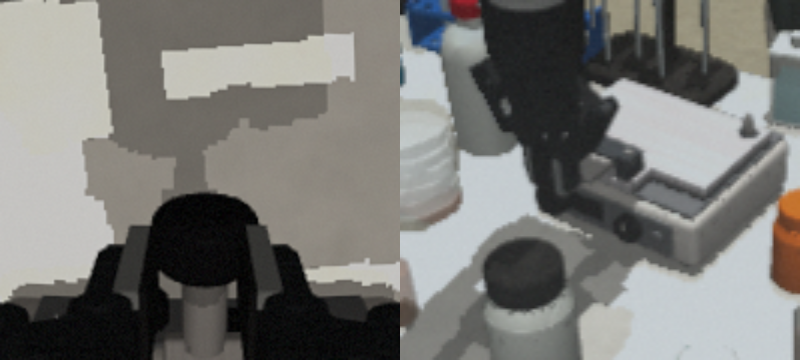

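```bash
cat >> h.py <<'E'
def wcloud(D,s):
    c=cams.calibration('wrist'); f=200/np.tan(np.radians(c['vertical_fov'])/2); v,u=np.mgrid[:400,:640]
    a,b=u-c['cx'],v-c['cy']; r=np.hypot(a,b)+1e-9; th=r/f; k=np.tan(th)/r*D
    P=np.stack([a*k,-b*k,-D,np.ones_like(D)],-1)@np.array(c['tool_from_camera']).T
    return P[...,:3]@np.array(s['tool_rot']).T+np.array(s['position'])
E
python3 - <<'E'
from h import *
s=observe(); im,D=cams.get_image('wrist'); P=wcloud(D,s)
d=P-DC; a,t,z=d@DX,d@DY,P[...,2]; v,u=np.mgrid[:400,:640]
m=(u>300)&(u<345)&(v>215)&(v<262)&(D>0)&(z>.075)
print(m.sum(),[np.percentile(x[m],[2,50,98]).round(4).tolist() for x in(a,t,z)])
for vv in range(205,300,5): print(vv,a[vv,320].round(4),t[vv,320].round(4),z[vv,320].round(4))
for vv in (230,250,260): print(vv,[(uu,t[vv,uu].round(3),z[vv,uu].round(3),a[vv,uu].round(3)) for uu in range(270,372,8)])
print('tcp s',(s['position']-DC)@DX)
E
```

```text
1894 [[-0.1548, -0.1508, -0.1381], [-0.0078, 0.0031, 0.0128], [0.0855, 0.105, 0.1266]]
205 -0.1334 0.0023 0.0004
210 -0.1289 0.0023 0.0
215 -0.1245 0.0023 0.0003
220 -0.1531 0.0017 0.0871
225 -0.1541 0.0017 0.097
230 -0.1539 0.0016 0.1032
235 -0.1522 0.0016 0.1058
240 -0.1501 0.0016 0.1071
245 -0.1477 0.0016 0.1078
250 -0.1451 0.0016 0.1082
255 -0.1417 0.0017 0.1071
260 -0.1386 0.0017 0.1066
265 -0.214 0.0007 0.2467
270 -0.1283 0.0017 0.099
275 -0.1255 0.0017 0.0997
280 -0.1217 0.0018 0.099
285 -0.1182 0.0018 0.0986
290 -0.115 0.0018 0.099
295 -0.1112 0.0018 0.0985
230 [(270, np.float64(-0.041), np.float64(0.001), np.float64(-0.111)), (278, np.float64(-0.034), np.float64(0.0), np.float64(-0.111)), (286, np.float64(-0.027), np.float64(-0.0), np.float64(-0.11)), (294, np.float64(-0.02), np.float64(-0.001), np.float64(-0.11)), (302, np.float64(-0.008), np.float64(0.1), np.float64(-0.153)), (310, np.float64(-0.003), np.float64(0.103), np.float64(-0.154)), (318, np.float64(0.001), np.float64(0.103), np.float64(-0.154)), (326, np.float64(0.005), np.float64(0.103), np.float64(-0.154)), (334
[... 1347 characters left out ...]
), np.float64(-0.155)), (294, np.float64(-0.009), np.float64(0.135), np.float64(-0.154)), (302, np.float64(-0.014), np.float64(-0.0), np.float64(-0.081)), (310, np.float64(-0.003), np.float64(0.105), np.float64(-0.138)), (318, np.float64(0.001), np.float64(0.106), np.float64(-0.139)), (326, np.float64(0.005), np.float64(0.108), np.float64(-0.139)), (334, np.float64(0.009), np.float64(0.106), np.float64(-0.138)), (342, np.float64(0.011), np.float64(0.13), np.float64(-0.151)), (350, np.float64(0.013), np.float64(0.137), np.float64(-0.155)), (358, np.float64(0.017), np.float64(0.136), np.float64(-0.154)), (366, np.float64(0.021), np.float64(0.129), np.float64(-0.15))]
tcp s -0.14389782137496956
```

```bash
python3 - <<'E'
from h import *
s=observe(); im,D=cams.get_image('wrist'); R=np.array(s['tool_rot']); P=(wcloud(D,s)-s['position'])@R
for u in (284,288,292,296,342,344,346,350,354): print(u,[(v,*(P[v,u]*1000).round().astype(int),int(im[v,u].mean())) for v in range(228,262,4)])
E
```

```text
284 [(228, np.int64(-31), np.int64(-30), np.int64(77), 133), (232, np.int64(-35), np.int64(-30), np.int64(77), 127), (236, np.int64(10), np.int64(-17), np.int64(-36), 56), (240, np.int64(11), np.int64(-16), np.int64(-42), 50), (244, np.int64(11), np.int64(-16), np.int64(-45), 49), (248, np.int64(11), np.int64(-15), np.int64(-50), 49), (252, np.int64(10), np.int64(-15), np.int64(-51), 53), (256, np.int64(11), np.int64(-15), np.int64(-57), 52), (260, np.int64(11), np.int64(-14), np.int64(-61), 52)]
288 [(228, np.int64(-31), np.int64(-27), np.int64(76), 134), (232, np.int64(-35), np.int64(-27), np.int64(76), 106), (236, np.int64(11), np.int64(-15), np.int64(-36), 52), (240, np.int64(11), np.int64(-14), np.int64(-41), 50), (244, np.int64(11), np.int64(-14), np.int64(-46), 47), (248, np.int64(10), np.int64(-14), np.int64(-49), 52), (252, np.int64(11), np.int64(-13), np.int64(-53), 52), (256, np.int64(11), np.int64(-13), np.int64(-57), 51), (260, np.int64(11), np.int64(-12), np.int64(-61), 53)]
292 [(228, np.int64(-31), np.int64(-23), np.int64(77), 134), (232, np.int64(-35), np.int64(-23),
[... 2633 characters left out ...]
int64(11), np.int64(13), np.int64(-50), 52), (252, np.int64(10), np.int64(13), np.int64(-52), 52), (256, np.int64(11), np.int64(13), np.int64(-58), 53), (260, np.int64(11), np.int64(12), np.int64(-60), 52)]
354 [(228, np.int64(-31), np.int64(30), np.int64(76), 136), (232, np.int64(-35), np.int64(31), np.int64(78), 135), (236, np.int64(-39), np.int64(31), np.int64(78), 120), (240, np.int64(11), np.int64(16), np.int64(-41), 45), (244, np.int64(11), np.int64(15), np.int64(-46), 50), (248, np.int64(11), np.int64(15), np.int64(-49), 50), (252, np.int64(11), np.int64(15), np.int64(-54), 51), (256, np.int64(11), np.int64(14), np.int64(-58), 51), (260, np.int64(11), np.int64(14), np.int64(-62), 52)]
```

Emit:
move_arm(jaw=[5, 5, 5, 5, 5, 5, 5, 2, 2, 2, 2, 2], dp=[[0, 0, 0], [0, 0, 0], [0, 0, 0], [0, 0, -1], [0, 0, -3], [0, 0, -4], [0, 0, -4], [0, 0, 0], [0, 0, 0], [0, 0, 0], [0, 0, 0], [0, 0, 0]], turn=[[0, 0, 0], [0, 0, 0], [0, 0, 0], [0, 0, 0], [0, 0, 0], [0, 0, 0], [0, 0, 0], [0, 0, 0], [0, 0, 0], [0, 0, 0], [0, 0, 0], [0, 0, 0]])

```text
time_s: 6.0
position: [0.5293, 0.1417, 0.1939]
tool_rot: [[-0.996, 0.09, -0.003], [0.09, 0.996, -0.0], [0.003, -0.0, -1.0]]
ft_force: [-0.5, -1.2, -0.3]
grip_width: 0.02
gripper_force: 0.0
```

```bash
python3 - <<'E'
from h import *
s=observe(); R=np.array(s['tool_rot']); p=np.array(s['position']); print(p,s['grip_width'],s['ft_force'])
for n in('scene','wrist'):
    im,D=cams.get_image(n); P=wcloud(D,s) if n=='wrist' else cloud(n,D); T=(P-p)@R*1000
    for sg in(1,-1):
        m=(D>0)&(abs(T[...,0])<15)&(T[...,1]*sg>5)&(T[...,1]*sg<32)&(T[...,2]>-60)&(T[...,2]<30)
        q=T[m]; h=np.histogram(q[:,2],bins=np.arange(-60,31,6)); print(n,sg,m.sum(),h[0])
        for z0 in(-24,-12,-4): 
            w=q[abs(q[:,2]-z0)<4]; print('   z',z0,len(w),np.percentile(w,[5,95],axis=0).round().tolist() if len(w) else '')
    save('f_'+n,im)
    if n=='scene':
        m=(D>0); d=P-DC; a,t,z=d@DX,d@DY,P[...,2]; k=(a<-.09)&(a>-.18)&(abs(t)<.025)&(z>.075)&(z<.115); print('knob',k.sum(),np.percentile(a[k],[2,98]),np.percentile(t[k],[2,98]))
E
```

```text
[0.52932397 0.14173126 0.19394296] 0.02002085643541751 [-0.46492442 -1.17838951 -0.33369219]
scene 1 117 [29 23 22 22 18  3  0  0  0  0  0  0  0  0  0]
   z -24 0 
   z -12 0 
   z -4 0 
scene -1 115 [27 26 23 23 14  2  0  0  0  0  0  0  0  0  0]
   z -24 0 
   z -12 0 
   z -4 0 
knob 203 [-0.15291746 -0.09201618] [-0.01328052  0.01214807]
wrist 1 946 [218 231 191 203  78  25   0   0   0   0   0   0   0   0   0]
   z -24 2 [[6.0, 10.0, -28.0], [6.0, 10.0, -28.0]]
   z -12 0 
   z -4 0 
wrist -1 947 [222 226 190 205  81  23   0   0   0   0   0   0   0   0   0]
   z -24 3 [[5.0, -11.0, -28.0], [6.0, -10.0, -28.0]]
   z -12 0 
   z -4 0
```

The real fingertips sit about 29 mm short of the stated TCP at this opening, and both cameras agree. I'll plan with that offset. The knob is out: its front face moved from -130 to about -154 mm.

```bash
python3 - <<'E'
from h import *
R=tool(py,-nn); s=observe(); p0=np.array(s['position'])+[0,0,.11]; g=GB-.0475*nn
pre=g+.12*nn; print(pre,g)
to(pre,R,p0=p0)
E
```

```text
[ 0.6420549  -0.17780288  0.21424846] [ 0.68969829 -0.19460407  0.10540074]
shift cm in start axes [-14.09 -30.82   8.98] in end axes [-15.48 -26.4   17.11] rotvec [ 0.054 -0.434  0.245]
```

Emit:
move_arm(jaw=[4, 4, 4, 4, 4, 4, 4, 4], dp=[[0, 0, -3.67], [0, 0, -3.67], [0, 0, -3.66], [0, 0, 0], [0, 0, 0], [0, 0, 0], [0, 0, 0], [0, 0, 0]], turn=[[0, 0, 0], [0, 0, 0], [0, 0, 0], [0.0108, -0.0868, 0.049], [0.0108, -0.0868, 0.049], [0.0108, -0.0868, 0.049], [0.0108, -0.0868, 0.049], [0.0108, -0.0868, 0.049]])

```text
time_s: 6.77
position: [0.5297, 0.1418, 0.3053]
tool_rot: [[-0.852, 0.334, 0.402], [0.303, 0.943, -0.141], [-0.426, 0.002, -0.905]]
ft_force: [0.7, -0.3, 0.1]
grip_width: 0.0397
gripper_force: 0.0
```

Emit:
move_arm(jaw=[4, 4, 4, 4, 4, 4, 4, 4, 4, 4, 4], dp=[[-1.72, -2.93, 1.9], [-1.72, -2.93, 1.9], [-1.72, -2.93, 1.9], [-1.72, -2.93, 1.9], [-1.72, -2.93, 1.9], [-1.72, -2.93, 1.9], [-1.72, -2.93, 1.9], [-1.72, -2.93, 1.9], [-1.72, -2.93, 1.9], [0, 0, 0], [0, 0, 0]], turn=[[0, 0, 0], [0, 0, 0], [0, 0, 0], [0, 0, 0], [0, 0, 0], [0, 0, 0], [0, 0, 0], [0, 0, 0], [0, 0, 0], [0, 0, 0], [0, 0, 0]])

```text
time_s: 7.68
position: [0.6424, -0.1792, 0.2136]
tool_rot: [[-0.855, 0.335, 0.396], [0.304, 0.942, -0.14], [-0.42, 0.001, -0.908]]
ft_force: [-0.0, -0.3, -0.1]
grip_width: 0.04
gripper_force: 0.0
```

```bash
python3 - <<'E'
from h import *
R=tool(py,-nn); g=GB-.0475*nn; to(g,R); s=observe(); print(s['time_s'],s['ft_force'])
im,D=cams.get_image('wrist'); P=wcloud(D,s); L=(P-PO)@np.stack([px,py,nn],1)*1000; T=(P-np.array(s['position']))@np.array(s['tool_rot'])*1000
m=(D>0)&(abs(L[...,2]-62)<6)&(abs(L[...,1])<14)&(abs(L[...,0])<50); q=L[m]; print('bar',len(q),cv2.minAreaRect(q[:,:2].astype(np.float32)),np.percentile(q,[3,50,97],axis=0).round(1).tolist())
m=(D>0)&(abs(L[...,2]-8)<4)&(abs(L[...,1])<95)&(abs(L[...,0])<65); q=L[m]; print('plate',len(q),cv2.minAreaRect(q[:,:2].astype(np.float32)),np.median(q[:,2]))
m=(D>0)&(abs(T[...,0])<15)&(abs(abs(T[...,1])-28)<12)&(T[...,2]>-60)&(T[...,2]<30); print('tips',np.percentile(T[m][:,2],[90,99,100]))
save('w3',im)
E
```

```text
shift cm in start axes [ 0.03  0.12 11.9 ] in end axes [ 0.05  0.12 11.9 ] rotvec [-0.    -0.001 -0.002]
7.6833 [-0.03608075 -0.2519077  -0.1051536 ]
bar 1131 ((-0.6345157623291016, 1.4858803749084473), (11.529582023620605, 63.05485916137695), 89.71096801757812) [[-30.3, -4.2, 57.8], [-2.0, 1.3, 60.7], [28.2, 6.8, 62.4]]
plate 13324 ((-2.7471694946289062, 1.6833648681640625), (106.28829956054688, 165.7035675048828), 0.2750009000301361) 7.5619132227338195
tips [-36.24983663 -30.51695898 -28.211956  ]
```

View pics/w3.png

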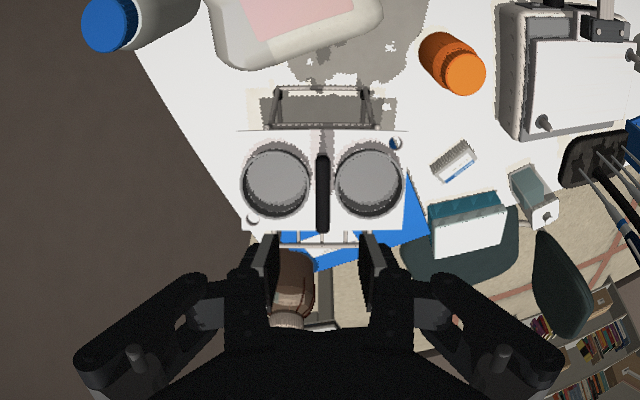

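Wrist picture: the bar (322,195) is midway between the jaws (265/370), with the collars either side. I'll descend along the plate normal.

Emit:
move_arm(jaw=[4, 4, 4, 4, 4, 4, 4, 4, 4], dp=[[0.05, 0.15, 2], [0, 0, 2], [0, 0, 2], [0, 0, 2], [0, 0, 1.5], [0, 0, 1.2], [0, 0, 1.2], [0, 0, 0], [0, 0, 0]], turn=[[0, 0, 0], [0, 0, 0], [0, 0, 0], [0, 0, 0], [0, 0, 0], [0, 0, 0], [0, 0, 0], [0, 0, 0], [0, 0, 0]])

```text
time_s: 8.48
position: [0.6903, -0.1923, 0.1074]
tool_rot: [[-0.855, 0.332, 0.398], [0.301, 0.943, -0.14], [-0.422, 0.0, -0.906]]
ft_force: [0.1, -0.1, -0.1]
grip_width: 0.0399
gripper_force: 0.0
```

Emit:
move_arm(jaw=[0.8, 0.8, 0.8, 0.8, 0.8, 0.8, 0.8, 0.8], dp=[[0, 0, 0], [0, 0, 0], [0, 0, 0], [0, 0, 0], [0, 0, 0], [0, 0, 0], [0, 0, 0], [0, 0, 0]], turn=[[0, 0, 0], [0, 0, 0], [0, 0, 0], [0, 0, 0], [0, 0, 0], [0, 0, 0], [0, 0, 0], [0, 0, 0]], force=80)

```text
time_s: 9.15
position: [0.6903, -0.1927, 0.1087]
tool_rot: [[-0.854, 0.332, 0.4], [0.301, 0.943, -0.141], [-0.424, 0.0, -0.906]]
ft_force: [-4.0, 1.6, 6.0]
grip_width: 0.0105
gripper_force: 78.5
```

```bash
python3 - <<'E'
from h import *
s=observe(); print(s['position'],(np.array(s['position'])-PO)@np.stack([px,py,nn],1),s['ft_force'],s['wrist_torque'])
E
```

```text
[ 0.69031233 -0.19268406  0.10870774] [0.0013383  0.00201493 0.0085247 ] [-4.00846742  1.61556842  6.02355852] [0.16305773 0.41998334 0.00487698]
```

Emit:
move_arm(jaw=[0.8, 0.8, 0.8, 0.8, 0.8, 0.8, 0.8, 0.8, 0.8, 0.8], dp=[[0, 0, -0.3], [0, 0, -0.5], [0, 0, -0.7], [0, 0, -1], [0, 0, -1.5], [0, 0, -2], [0, 0, -2], [0, 0, -2], [0, 0, -1], [0, 0, 0]], turn=[[0, 0, 0], [0, 0, 0], [0, 0, 0], [0, 0, 0], [0, 0, 0], [0, 0, 0], [0, 0, 0], [0, 0, 0], [0, 0, 0], [0, 0, 0]])

```text
time_s: 9.98
position: [0.6461, -0.177, 0.2104]
tool_rot: [[-0.853, 0.332, 0.402], [0.3, 0.943, -0.142], [-0.426, -0.0, -0.905]]
ft_force: [0.6, 0.1, -3.8]
grip_width: 0.0105
gripper_force: 78.4
```

```bash
python3 - <<'E'
from h import *
s=observe(); p=np.array(s['position']);R0=np.array(s['tool_rot']); print(p,s['ft_force'],s['wrist_torque'],s['grip_width'],s['gripper_force'])
im,D=cams.get_image('wrist'); P=wcloud(D,s); T=(P-p)@R0*1000; np.savez('/tmp/w4.npz',T=T,D=D,im=im)
m=(D>0)&(abs(T[...,0])<90)&(abs(T[...,1])<110)&(T[...,2]<15)&(T[...,2]>-15); q=T[m]
rng=np.random.default_rng(0);best=0
for _ in range(1500):
    a=q[rng.integers(len(q),size=3)]; n=np.cross(a[1]-a[0],a[2]-a[0]);l=np.linalg.norm(n)
    if l<1e-6: continue
    n/=l;n*=np.sign(n[2]);e=abs((q-a[0])@n)<1.2
    if n[2]>.95 and e.sum()>best: best=e.sum();E_=e
a=q[E_];c=a.mean(0);n=np.linalg.svd(a-c)[2][2];n*=np.sign(n[2]);print(len(q),best,'plane c',c,'n',n,'z at0',c[2]+(n[:2]@c[:2])/n[2]);
print(cv2.minAreaRect(a[:,:2].astype(np.float32)),np.percentile(a,[.5,99.5],axis=0).round(1).tolist())
save('w4',im)
R=tool(DY,[0,0,-1]); to([p[0],p[1],p[2]],R)
E
```

```text
bash:   948 Killed                     python3 - <<'E'
from h import *
s=observe(); p=np.array(s['position']);R0=np.array(s['tool_rot']); print(p,s['ft_force'],s['wrist_torque'],s['grip_width'],s['gripper_force'])
im,D=cams.get_image('wrist'); P=wcloud(D,s); T=(P-p)@R0*1000; np.savez('/tmp/w4.npz',T=T,D=D,im=im)
m=(D>0)&(abs(T[...,0])<90)&(abs(T[...,1])<110)&(T[...,2]<15)&(T[...,2]>-15); q=T[m]
rng=np.random.default_rng(0);best=0
for _ in range(1500):
    a=q[rng.integers(len(q),size=3)]; n=np.cross(a[1]-a[0],a[2]-a[0]);l=np.linalg.norm(n)
    if l<1e-6: continue
    n/=l;n*=np.sign(n[2]);e=abs((q-a[0])@n)<1.2
    if n[2]>.95 and e.sum()>best: best=e.sum();E_=e
a=q[E_];c=a.mean(0);n=np.linalg.svd(a-c)[2][2];n*=np.sign(n[2]);print(len(q),best,'plane c',c,'n',n,'z at0',c[2]+(n[:2]@c[:2])/n[2]);
print(cv2.minAreaRect(a[:,:2].astype(np.float32)),np.percentile(a,[.5,99.5],axis=0).round(1).tolist())
save('w4',im)
R=tool(DY,[0,0,-1]); to([p[0],p[1],p[2]],R)
E
```

```bash
cat >> h.py <<'E'
def plane(q,tol=1.2,nz=.95):
    rng=np.random.default_rng(0);best=0
    for _ in range(600):
        a=q[rng.integers(len(q),size=3)]; n=np.cross(a[1]-a[0],a[2]-a[0]);l=np.linalg.norm(n)
        if l<1e-6: continue
        n/=l;n*=np.sign(n[2]);e=abs((q-a[0])@n)<tol
        if n[2]>nz and e.sum()>best: best=e.sum();E=e
    a=q[E];c=a.mean(0);n=np.linalg.eigh(np.cov((a-c).T))[1][:,0]; return c,n*np.sign(n[2]),a
E
python3 - <<'E'
from h import *
s=observe(); p=np.array(s['position']);R0=np.array(s['tool_rot']); print(s['time_s'],p,s['ft_force'],s['wrist_torque'],s['grip_width'],s['gripper_force'])
im,D=cams.get_image('wrist'); P=wcloud(D,s); T=(P-p)@R0*1000; np.savez('/tmp/w4.npz',T=T,D=D,im=im)
m=(D>0)&(abs(T[...,0])<90)&(abs(T[...,1])<110)&(T[...,2]<15)&(T[...,2]>-15); q=T[m]
c,n,a=plane(q); print(len(q),len(a),'plane c',c,'n',n)
print(cv2.minAreaRect(a[:,:2].astype(np.float32)),np.percentile(a,[.5,99.5],axis=0).round(1).tolist())
save('w4',im)
R=tool(DY,[0,0,-1]); to(p,R)
E
```

```text
10.0333 [ 0.64603483 -0.17698528  0.20834937] [-1.13520190e-03 -1.48422661e-01 -4.45795996e+00] [ 0.19729097  0.55418769 -0.00537938] 0.010426762412908672 78.42551350593567
29699 22532 plane c [17.42716601 -0.98540286  1.02630117] n [-4.89170249e-03 -3.48427690e-04  9.99987975e-01]
((4.310573577880859, -0.32477569580078125), (94.82688903808594, 165.1862030029297), 0.08586706221103668) [[-36.4, -81.5, -0.2], [50.9, 81.0, 2.4]]
shift cm in start axes [-0.07  0.01 -0.13] in end axes [-0.01  0.   -0.15] rotvec [-0.054  0.433 -0.244]
```

View pics/w4.png

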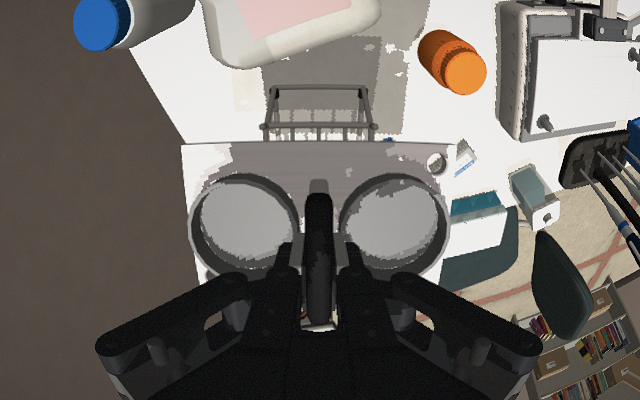

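Emit:
move_arm(jaw=[0.8, 0.8, 0.8, 0.8, 0.8, 0.8, 0.8, 0.8, 0.8, 0.8, 0.8, 0.8], dp=[[0, 0, 0], [0, 0, 0], [0, 0, 0], [0, 0, 0], [0, 0, 0], [0.27, 2.99, -1.5], [0.27, 2.99, -1.5], [0.27, 2.99, -1.5], [0.27, 2.99, -1.5], [0, 0, 0], [0, 0, 0], [0, 0, 0]], turn=[[-0.0108, 0.0866, -0.0488], [-0.0108, 0.0866, -0.0488], [-0.0108, 0.0866, -0.0488], [-0.0108, 0.0866, -0.0488], [-0.0108, 0.0866, -0.0488], [0, 0, 0], [0, 0, 0], [0, 0, 0], [0, 0, 0], [0, 0, 0], [0, 0, 0], [0, 0, 0]])

```text
time_s: 11.08
position: [0.6464, -0.0574, 0.2654]
tool_rot: [[-0.996, 0.091, -0.001], [0.091, 0.996, 0.0], [0.001, 0.0, -1.0]]
ft_force: [0.1, -0.1, -4.7]
grip_width: 0.0102
gripper_force: 78.6
```

```bash
python3 - <<'E'
from h import *
s=observe(); p=np.array(s['position']);R0=np.array(s['tool_rot']); print(s['time_s'],p,R0.round(4).tolist(),s['ft_force'],s['wrist_torque'],s['grip_width'])
I={}
for n in('wrist','scene','top'):
    s=observe(); im,D=cams.get_image(n); p=np.array(s['position']);R0=np.array(s['tool_rot'])
    P=wcloud(D,s) if n=='wrist' else cloud(n,D); np.savez(f'/tmp/h_{n}.npz',P=P,im=im,D=D,p=p,R=R0)
    T=(P-p)@R0*1000
    m=(D>0)&(abs(T[...,0])<70)&(abs(T[...,1])<100)&(abs(T[...,2])<14); c,nrm,a=plane(T[m])
    print(n,m.sum(),len(a),'c',c.round(2),'n',nrm.round(4),'z0',c@nrm,cv2.minAreaRect(a[:,:2].astype(np.float32)))
    d=P-DC; 
    m=(abs(d@DX)<.055)&(abs(d@DY)<.08)&(abs(P[...,2]-.097)<.006)&(D>0)
    k,l,st,ct=cv2.connectedComponentsWithStats(m.astype(np.uint8))
    for i in range(1,k):
        if st[i,4]>5: q=P[l==i]; print('  pin',st[i,4],ct[i].round(1),q.mean(0).round(4),np.ptp(q,axis=0).round(4))
E
```

```text
11.0833 [ 0.64640751 -0.05739575  0.26541197] [[-0.9959, 0.0906, -0.0013], [0.0906, 0.9959, 0.0003], [0.0013, 0.0002, -1.0]] [ 0.05206262 -0.14258069 -4.73076753] [-0.04716475 -0.00740169 -0.00305525] 0.010153223902767709
wrist 28332 22718 c [17.39 -0.95  0.92] n [-4.7e-03  3.0e-04  1.0e+00] z0 0.833532613969033 ((3.5326766967773438, -0.2774505615234375), (165.05593872070312, 95.0710678100586), 89.98805236816406)
  pin 47 [518.9 154.9] [0.6443 0.2017 0.0955] [0.0094 0.0076 0.0091]
scene 1731 777 c [14.65 -9.15 -0.12] n [-2.9e-03  5.0e-04  1.0e+00] z0 -0.16240013491418448 ((0.35633087158203125, -2.5231781005859375), (103.50077056884766, 164.22715759277344), 0.8121621012687683)
  pin 12 [267.4 176.7] [0.6436 0.1999 0.0966] [0.0065 0.0073 0.0093]
  pin 11 [325.7 179.2] [0.7072 0.0545 0.0961] [0.0087 0.006  0.0093]
top 1360 777 c [19.84  0.85  0.67] n [-8.0e-04 -2.7e-03  1.0e+00] z0 0.6549561772386485 ((13.7512788772583, 2.600421905517578), (62.25941848754883, 121.29180145263672), 8.461684226989746)
  pin 12 [289.5 142.3] [0.7057 0.0571 0.0964] [0.0063 0.0074 0.0114]
  pin 12 [226.3 167.2] [0.6429 0.2013 0.0961] [0.0069 0.0066 0.0083]
```

```bash
python3 - <<'E'
from h import *
f=np.load('/tmp/h_wrist.npz'); T=(f['P']-f['p'])@f['R']*1000; D=f['D']
c=np.array(cams.calibration('wrist')['tool_from_camera']); o=c[:3,3]*1000; print('cam',o)
zt=.92-.0047*(-20) # plane at x~38: z=.92+.0047*(x-17.4)
zt=.92+.0047*21
k=(zt-o[2])/(T[...,2]-o[2]); X=o+(T-o)*k[...,None]
reg=(D>0)&(np.hypot(X[...,0]-39,X[...,1]-70)<9.5)
hole=reg&(T[...,2]>zt+1.5)
q=X[hole][:,:2]; print(reg.sum(),hole.sum(),q.mean(0),cv2.minEnclosingCircle(q.astype(np.float32)))
# pin p1 in tool frame top
E
```

```text
cam [  69.33308129   -0.28623873 -170.50460579]
720 328 [39.31130568 68.98374148] ((40.61732482910156, 68.57242584228516), 8.222058296203613)
```

Emit:
move_arm(jaw=[0.8, 0.8, 0.8, 0.8, 0.8, 0.8, 0.8, 0.8, 0.8, 0.8, 0.8, 0.8], dp=[[-0.26, 3.77, 0], [-0.26, 3.77, 0], [-0.26, 3.77, 0], [-0.26, 3.77, 0], [-0.26, 3.77, 0], [0, 0, 3], [0, 0, 3], [0, 0, 3], [0, 0, 3], [0, 0, 2], [0, 0, 0], [0, 0, 0]], turn=[[0, 0, 0], [0, 0, 0], [0, 0, 0], [0, 0, 0], [0, 0, 0], [0, 0, 0], [0, 0, 0], [0, 0, 0], [0, 0, 0], [0, 0, 0], [0, 0, 0], [0, 0, 0]])

```text
time_s: 12.23
position: [0.6765, 0.1287, 0.1264]
tool_rot: [[-0.996, 0.092, -0.001], [0.092, 0.996, -0.0], [0.001, -0.0, -1.0]]
ft_force: [1.4, -0.7, -3.0]
grip_width: 0.0102
gripper_force: 78.9
```

```bash
python3 - <<'E'
from h import *
s=observe(); im,D=cams.get_image('wrist'); p=np.array(s['position']); R=np.array(s['tool_rot']); print(s['time_s'],p,R.round(4).tolist(),s['ft_force'])
P=wcloud(D,s); T=(P-p)@R*1000
i,j=np.unravel_index(np.argmin(np.where(D>0,np.linalg.norm(T-[39.3,69,1],axis=-1),1e9)),D.shape); print(i,j)
cr=im[i-35:i+35,j-50:j+50]; 
m=(D>0)&(np.hypot(T[...,0]-39.3,T[...,1]-69)<14)&(T[...,2]>3); k=T[m]; print(len(k))
h=k[k[:,2]<22]; print('pin?',len(h),h.mean(0),np.percentile(h,[5,95],axis=0).round(1).tolist(), 'world',(h.mean(0)/1000@R.T+p))
im2,_=cams.get_image('scene')
save('h5',np.hstack([cv2.resize(cr,(400,280),interpolation=cv2.INTER_CUBIC),cv2.resize(im2[150:234,250:370],(400,280),interpolation=cv2.INTER_CUBIC)]))
E
```

```text
12.2333 [0.6765317  0.1286907  0.12638055] [[-0.9958, 0.0916, -0.0011], [0.0916, 0.9958, -0.0001], [0.0011, -0.0002, -1.0]] [ 1.35831037 -0.68791431 -3.02365718]
169 428
315
pin? 114 [40.67109906 73.01849093  5.64075862] [[32.7, 64.8, 3.2], [51.1, 76.3, 8.7]] world [0.64271414 0.20512736 0.12077116]
```

View pics/h5.png

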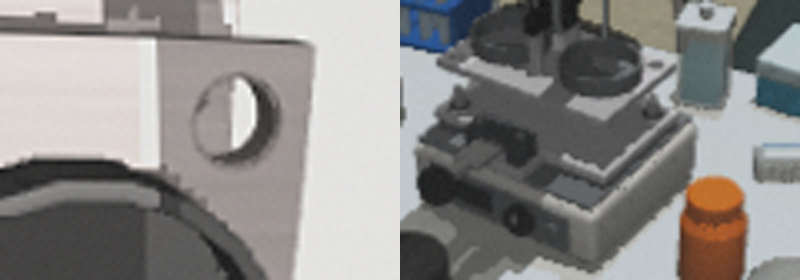

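Hole at the crop's (237,118) with the deck seen through it; the pins show clear below the plate in the scene view. Going closer to check alignment.

Emit:
move_arm(jaw=[0.8, 0.8, 0.8, 0.8, 0.8], dp=[[0, 0, 0.5], [0, 0, 0.5], [0, 0, 0.4], [0, 0, 0], [0, 0, 0]], turn=[[0, 0, 0], [0, 0, 0], [0, 0, 0], [0, 0, 0], [0, 0, 0]])

```text
time_s: 12.75
position: [0.6765, 0.1295, 0.1129]
tool_rot: [[-0.996, 0.091, 0.001], [0.091, 0.996, -0.0], [-0.001, 0.0, -1.0]]
ft_force: [-0.2, -0.5, -4.1]
grip_width: 0.0105
gripper_force: 79.0
```

```bash
python3 - <<'E'
from h import *
s=observe(); im,D=cams.get_image('wrist'); p=np.array(s['position']); R=np.array(s['tool_rot']); print(s['time_s'],p,R.round(4).tolist(),s['ft_force'])
im2,D2=cams.get_image('scene'); P=cloud('scene',D2); d=P-DC
k=(d@DX<-.1)&(d@DX>-.18)&(abs(d@DY)<.025)&(P[...,2]>.075)&(P[...,2]<.115); print('knob',k.sum(),np.percentile((d@DX)[k],[2,98]))
i,j=169,428
save('h6',np.hstack([cv2.resize(im[i-40:i+40,j-50:j+50],(400,320),interpolation=cv2.INTER_CUBIC),cv2.resize(im2[150:230,250:350],(400,320),interpolation=cv2.INTER_CUBIC)]))
E
```

```text
12.75 [0.67647856 0.12948063 0.11292182] [[-0.9959, 0.0906, 0.0006], [0.0906, 0.9959, -0.0], [-0.0005, 0.0, -1.0]] [-0.16361729 -0.47023847 -4.10956922]
knob 179 [-0.1533579  -0.10124448]
```

View pics/h6.png

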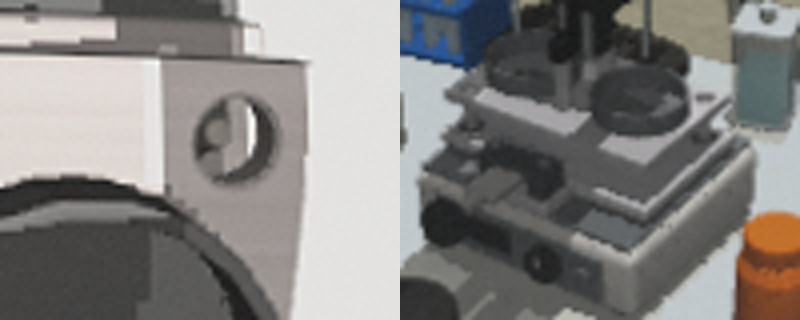

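```bash
python3 - <<'E'
from h import *
c=cams.calibration('wrist'); f=200/np.tan(np.radians(c['vertical_fov'])/2); M=np.array(c['tool_from_camera'])
def ray(u,v,zt):
    a,b=u-c['cx'],v-c['cy'];r=np.hypot(a,b);th=r/f; d=M[:3,:3]@np.array([a/r*np.sin(th),-b/r*np.sin(th),-np.cos(th)]); o=M[:3,3]
    return (o+d*(zt-o[2])/d[2])*1000
print('hole',ray(436.75,163.5,.0009),'pin',ray(432.5,162.75,.0129))
s=observe(); im,D=cams.get_image('wrist'); T=(wcloud(D,s)-s['position'])@np.array(s['tool_rot'])*1000
for v in range(153,175,2): print(v,[int(round(T[v,u,2])) for u in range(424,452,2)],[int(im[v,u].mean()) for u in range(424,452,2)])
E
```

```text
hole [39.46058144 69.3914547   0.9       ] pin [37.77557554 71.29355172 12.9       ]
153 [2, 1, 1, 2, 0, 33, 0, 2, 2, 1, 2, 0, 1, 2] [157, 156, 157, 158, 140, 125, 130, 121, 105, 133, 153, 154, 156, 155]
155 [1, 1, 2, 1, 19, 33, 33, 34, 33, 3, 2, 0, 1, 1] [154, 157, 159, 132, 89, 114, 149, 150, 145, 79, 117, 158, 154, 153]
157 [2, 1, 1, 15, 15, 16, 35, 35, 34, 6, 4, 2, 1, 2] [156, 155, 133, 78, 71, 96, 148, 142, 231, 53, 77, 124, 153, 153]
159 [2, 2, 15, 14, 14, 13, 33, 34, 35, 9, 4, 3, 0, 0] [157, 161, 87, 110, 121, 112, 151, 164, 232, 66, 59, 117, 154, 151]
161 [1, 2, 14, 14, 12, 14, 33, 34, 34, 8, 5, 1, 1, 3] [158, 130, 65, 125, 122, 116, 149, 158, 230, 99, 59, 87, 133, 155]
163 [0, 0, 15, 14, 12, 15, 33, 33, 34, 9, 6, 2, 1, 1] [156, 116, 59, 115, 123, 125, 148, 153, 230, 108, 58, 83, 131, 153]
165 [2, 1, 16, 17, 16, 33, 34, 33, 35, 9, 4, 1, 1, 2] [155, 104, 45, 57, 75, 157, 153, 150, 235, 71, 62, 93, 136, 151]
167 [1, 3, 33, 34, 34, 34, 34, 34, 9, 6, 3, 3, 1, 1] [157, 121, 81, 114, 116, 156, 156, 153, 179, 64, 65, 114, 149, 155]
169 [2, 2, 3, 34, 34, 34, 34, 33, 8, 5, 3, 2, 1, 2] [155, 139, 118, 117, 113, 159, 156, 146, 71, 67, 68, 123, 150, 149]
171 [1, 2, 1, 34, 33, 33, 34, 8, 5, 4, 2, 1, 1, 1] [153, 150, 127, 114, 112, 153, 107, 70, 70, 71, 119, 137, 153, 154]
173 [1, 0, 1, 1, 6, 6, 6, 4, 2, 1, 2, 1, 1, 1] [154, 156, 149, 120, 72, 77, 73, 71, 91, 102, 134, 152, 152, 149]
```

Emit:
move_arm(jaw=[0.8, 0.8, 0.8, 0.8, 0.8, 0.8, 0.8, 0.8], dp=[[-0.08, 0.12, 0], [0, 0, 0.2], [0, 0, 0.2], [0, 0, 0.2], [0, 0, 0.2], [0, 0, 0.2], [0, 0, 0], [0, 0, 0]], turn=[[0, 0, 0], [0, 0, 0], [0, 0, 0], [0, 0, 0], [0, 0, 0], [0, 0, 0], [0, 0, 0], [0, 0, 0]])

```text
time_s: 13.57
position: [0.6774, 0.1306, 0.1029]
tool_rot: [[-0.996, 0.091, 0.001], [0.091, 0.996, -0.0], [-0.001, 0.0, -1.0]]
ft_force: [-0.0, 0.5, -3.7]
grip_width: 0.0108
gripper_force: 79.0
```

```bash
cat > pin.py <<'E'
from h import *
s=observe(); R=np.array(s['tool_rot']); print(s['time_s'],np.array(s['position']).round(4),'F tool',(R.T@np.array(s['ft_force'])).round(2),'M tool',(R.T@np.array(s['wrist_torque'])).round(3),R[:,2].round(4))
im,D=cams.get_image('wrist'); T=(wcloud(D,s)-s['position'])@R*1000
for v in range(149,179,2): print(v,' '.join('%3d/%3d'%(round(T[v,u,2]),im[v,u].mean()) for u in range(422,454,2)))
E
python3 pin.py
```

```text
13.5667 [0.6774 0.1306 0.1029] F tool [0.08 0.48 3.68] M tool [-0.023 -0.028 -0.025] [ 7.e-04 -0.e+00 -1.e+00]
149   1/156   1/157   1/158   1/157   0/159   2/156   1/158   2/157   2/157   0/157   2/156   2/157   1/156   0/158   1/157   1/158
151   1/158   2/160   0/160   1/158   3/156   0/159   2/160   1/161   1/153   1/158   1/158   1/158   2/156   1/155   2/157   0/158
153   1/157   0/156   1/158   3/157   1/160   1/143  23/114   1/ 92   2/107   2/104   2/131   1/154   2/156   1/156   2/154   2/154
155   2/157   1/156   1/156   0/158   1/133   9/ 89   8/ 67  11/ 59  23/ 90  23/105   4/ 82   1/120   1/157   2/153   1/153   2/154
157   0/153   1/155   0/156   0/134   8/ 72   7/ 70   8/ 68   7/ 71   9/ 72  24/148   8/ 56   4/ 77   2/123   2/156   2/151   1/153
159   1/157   1/159   0/162   8/ 87   6/ 68   5/ 72   4/ 75   3/ 79   4/ 69  24/152   9/ 69   5/ 58   2/102   2/154   1/153   2/154
161   1/157   1/157   2/142   8/ 59   5/ 67   5/ 72   3/106   3/123   3/115  22/153   8/ 79   5/ 60   2/ 88   1/135   1/154   1/153
163   1/154   0/155   2/114   8/ 61   6/ 64   4/ 70   3/127   4/1
[... 290 characters left out ...]
   4/ 62   2/115   1/147   1/154   1/152
169   1/155   0/153   0/145   2/ 52  23/ 48  10/ 95  23/118  23/117  23/109   8/ 69   5/ 66   3/ 72   1/102   1/152   1/152   1/151
171   1/155   1/154   2/147   2/122  24/117  22/116  22/115  23/ 93   7/ 71   5/ 72   3/ 67   2/120   1/141   1/154   1/152   1/152
173   1/154   1/155   1/154   1/149   1/101   6/ 69   4/ 72   4/ 71   4/ 70   2/ 91   1/104   1/131   1/153   1/150   1/153   1/149
175   1/154   2/156   1/156   2/156   1/151   0/133   1/121   2/116   1/120   3/133   2/144   1/152   2/151   2/153  -1/151   2/149
177   1/152   1/153   0/155   1/154   2/155   1/152   1/152   1/146   1/148   1/154   0/155   1/155   1/152   1/154   1/152   1/151
```

Pin tip is centred in the hole and there are no contact forces. Continuing down.

Emit:
move_arm(jaw=[0.8, 0.8, 0.8, 0.8, 0.8], dp=[[0, 0, 0.15], [0, 0, 0.15], [0, 0, 0.15], [0, 0, 0.15], [0, 0, 0]], turn=[[0, 0, 0], [0, 0, 0], [0, 0, 0], [0, 0, 0], [0, 0, 0]])

```text
time_s: 14.03
position: [0.6773, 0.1306, 0.0966]
tool_rot: [[-0.996, 0.091, 0.0], [0.091, 0.996, -0.0], [-0.0, -0.0, -1.0]]
ft_force: [-0.4, -0.7, -3.8]
grip_width: 0.0107
gripper_force: 79.0
```

Emit:
move_arm(jaw=[0.8, 0.8, 0.8, 0.8, 0.8], dp=[[0, 0, 0.15], [0, 0, 0.15], [0, 0, 0.15], [0, 0, 0.15], [0, 0, 0]], turn=[[0, 0, 0], [0, 0, 0], [0, 0, 0], [0, 0, 0], [0, 0, 0]])

```text
time_s: 14.45
position: [0.6774, 0.1306, 0.0907]
tool_rot: [[-0.996, 0.091, 0.0], [0.091, 0.996, -0.0], [-0.0, 0.0, -1.0]]
ft_force: [-0.1, 0.4, -3.4]
grip_width: 0.0102
gripper_force: 79.0
```

Nearly down (about 1.5 mm left), forces clean.

Emit:
move_arm(jaw=[0.8, 0.8, 0.8, 0.8, 0.8], dp=[[0, 0, 0.05], [0, 0, 0.05], [0, 0, 0.05], [0, 0, 0], [0, 0, 0]], turn=[[0, 0, 0], [0, 0, 0], [0, 0, 0], [0, 0, 0], [0, 0, 0]])

```text
time_s: 14.87
position: [0.6775, 0.1306, 0.0896]
tool_rot: [[-0.996, 0.091, 0.001], [0.091, 0.996, -0.0], [-0.001, 0.0, -1.0]]
ft_force: [-0.7, -0.5, -3.9]
grip_width: 0.0108
gripper_force: 79.0
```

Emit:
move_arm(jaw=[0.8, 0.8, 0.8, 0.8], dp=[[0, 0, 0.05], [0, 0, 0.05], [0, 0, 0], [0, 0, 0]], turn=[[0, 0, 0], [0, 0, 0], [0, 0, 0], [0, 0, 0]])

```text
time_s: 15.2
position: [0.6776, 0.1306, 0.0889]
tool_rot: [[-0.996, 0.091, 0.001], [0.091, 0.996, -0.0], [-0.001, 0.0, -1.0]]
ft_force: [-0.4, 0.1, -2.4]
grip_width: 0.0107
gripper_force: 79.3
```

Emit:
move_arm(jaw=[0.8, 0.8, 0.8, 3, 3, 3, 3, 3], dp=[[0, 0, 0.05], [0, 0, 0.03], [0, 0, 0], [0, 0, 0], [0, 0, 0], [0, 0, 0], [0, 0, 0], [0, 0, 0]], turn=[[0, 0, 0], [0, 0, 0], [0, 0, 0], [0, 0, 0], [0, 0, 0], [0, 0, 0], [0, 0, 0], [0, 0, 0]])

```text
time_s: 15.87
position: [0.6776, 0.1306, 0.0877]
tool_rot: [[-0.996, 0.091, 0.001], [0.091, 0.996, 0.0], [-0.001, 0.0, -1.0]]
ft_force: [0.4, 0.1, 0.3]
grip_width: 0.0302
gripper_force: 0.0
```

Emit:
move_arm(jaw=[3, 3, 3, 3, 3, 3, 3, 3], dp=[[0, 0, -1], [0, 0, -2], [0, 0, -3], [0, 0, -3], [0, 0, -3], [0, 0, 0], [0, 0, 0], [0, 0, 0]], turn=[[0, 0, 0], [0, 0, 0], [0, 0, 0], [0, 0, 0], [0, 0, 0], [0, 0, 0], [0, 0, 0], [0, 0, 0]])

```text
time_s: 16.53
position: [0.6771, 0.1306, 0.2076]
tool_rot: [[-0.996, 0.091, 0.0], [0.091, 0.996, -0.0], [-0.0, 0.0, -1.0]]
ft_force: [1.0, -0.0, 0.3]
grip_width: 0.0299
gripper_force: 0.0
```

```bash
python3 - <<'E'
from h import *
s=observe(); R=np.array(s['tool_rot']); print(s['time_s'],s['position'],s['ft_force'])
for n in('wrist','scene','top'):
    s=observe(); im,D=cams.get_image(n); P=wcloud(D,s) if n=='wrist' else cloud(n,D); save('p7_'+n,im)
    d=(P-DC)@np.stack([DX,DY,[0,0,1]],1)*1000
    m=(D>0)&(abs(d[...,0])<60)&(abs(d[...,1])<90)&(d[...,2]>2)&(d[...,2]<30); c,nr,a=plane(d[m]); print(n,len(a),c.round(1),nr.round(4),'z0',(c@nr).round(2),cv2.minAreaRect(a[:,:2].astype(np.float32)))
    k=(D>0)&(d[...,0]<-100)&(d[...,0]>-180)&(abs(d[...,1])<22)&(d[...,2]>-3)&(d[...,2]<32)
    if k.sum()>10: print('  knob',k.sum(),np.percentile(d[k],[2,50,98],axis=0).round(1).tolist())
E
```

```text
16.5333 [0.677126   0.13055446 0.20757155] [ 0.95328554 -0.04720818  0.27901431]
wrist 11444 [-2.   2.3  7.9] [-2.e-04 -2.e-04  1.e+00] z0 7.89 ((1.8710250854492188, 2.5571212768554688), (164.51292419433594, 99.93073272705078), 89.99342346191406)
  knob 1362 [[-151.8, -9.5, 13.7], [-131.8, 2.9, 18.6], [-101.1, 15.3, 27.8]]
scene 501 [-7.8 -9.8  8.8] [-0.0072  0.0023  1.    ] z0 8.8 ((2.3128433227539062, 0.25763702392578125), (165.3479461669922, 100.95582580566406), 89.8196792602539)
  knob 179 [[-153.4, -13.1, 4.6], [-143.6, -3.8, 18.1], [-101.8, 12.7, 28.8]]
top 610 [  0.4 -32.2   8. ] [ 0.0039 -0.0146  0.9999] z0 8.48 ((0.251251220703125, 0.6173324584960938), (99.9125747680664, 163.4075927734375), 0.5131680369377136)
  knob 104 [[-154.2, -12.8, 11.8], [-130.6, -5.0, 17.4], [-101.2, 0.8, 29.1]]
```

```bash
python3 - <<'E'
from h import *
R=tool(DY,[0,0,-1]); k=DC-.1445*DX+.001*DY; to([k[0],k[1],.047],R)
E
```

```text
shift cm in start axes [14.65 -0.17 15.98] in end axes [14.68 -0.18 15.96] rotvec [-0.    -0.001 -0.   ]
```

Emit:
move_arm(jaw=[5, 5, 5, 5, 5, 5, 5, 5, 5, 5, 5, 5], dp=[[3.67, -0.17, 0], [3.67, 0, 0], [3.67, 0, 0], [3.67, 0, 0], [0, 0, 3], [0, 0, 3], [0, 0, 3], [0, 0, 3], [0, 0, 2], [0, 0, 2], [0, 0, 0], [0, 0, 0]], turn=[[0, 0, 0], [0, 0, 0], [0, 0, 0], [0, 0, 0], [0, 0, 0], [0, 0, 0], [0, 0, 0], [0, 0, 0], [0, 0, 0], [0, 0, 0], [0, 0, 0], [0, 0, 0]], force=30)

```text
time_s: 17.68
position: [0.5307, 0.1421, 0.0471]
tool_rot: [[-0.996, 0.091, -0.001], [0.091, 0.996, -0.0], [0.001, -0.0, -1.0]]
ft_force: [0.6, -0.2, 0.6]
grip_width: 0.05
gripper_force: 0.0
```

Emit:
move_arm(jaw=[2, 2, 2, 2, 2, 2], dp=[[0, 0, 0], [0, 0, 0], [0, 0, 0], [0, 0, 0], [0, 0, 0], [0, 0, 0]], turn=[[0, 0, 0], [0, 0, 0], [0, 0, 0], [0, 0, 0], [0, 0, 0], [0, 0, 0]])

```text
time_s: 18.18
position: [0.5321, 0.144, 0.0494]
tool_rot: [[-0.996, 0.091, 0.005], [0.091, 0.996, 0.003], [-0.004, 0.004, -1.0]]
ft_force: [0.7, 9.4, 1.3]
grip_width: 0.0282
gripper_force: 29.8
```

Emit:
move_arm(jaw=[2, 2, 2, 2, 2, 2, 2, 2, 2, 2, 2, 2], dp=[[0, 0.2, 0], [-0.3, 0, 0], [-0.3, 0, 0], [-0.3, 0, 0], [-0.3, 0, 0], [-0.3, 0, 0], [-0.3, 0, 0], [-0.3, 0, 0], [-0.2, 0, 0], [-0.1, 0, 0], [0, 0, 0], [0, 0, 0]], turn=[[0, 0, 0], [0, 0, 0], [0, 0, 0], [0, 0, 0], [0, 0, 0], [0, 0, 0], [0, 0, 0], [0, 0, 0], [0, 0, 0], [0, 0, 0], [0, 0, 0], [0, 0, 0]])

```text
time_s: 19.18
position: [0.556, 0.142, 0.0492]
tool_rot: [[-0.996, 0.091, 0.003], [0.091, 0.996, 0.0], [-0.003, 0.0, -1.0]]
ft_force: [-1.4, -0.1, 7.7]
grip_width: 0.0285
gripper_force: 30.3
```

Emit:
move_arm(jaw=[2, 2, 2], dp=[[-0.1, 0, 0], [-0.1, 0, 0], [0, 0, 0]], turn=[[0, 0, 0], [0, 0, 0], [0, 0, 0]])

```text
time_s: 19.43
position: [0.5559, 0.142, 0.0491]
tool_rot: [[-0.996, 0.091, -0.002], [0.091, 0.996, -0.0], [0.002, -0.0, -1.0]]
ft_force: [-10.2, -1.1, 14.0]
grip_width: 0.0286
gripper_force: 30.7
```

Emit:
move_arm(jaw=[5, 5, 5, 5, 5, 5, 5, 5, 5, 5, 5], dp=[[0.1, 0, 0], [0, 0, 0], [0, 0, 0], [0, 0, 0], [0, 0, -2], [0, 0, -4], [0, 0, -4], [0, 0, -4], [0, 0, -2], [0, 0, 0], [0, 0, 0]], turn=[[0, 0, 0], [0, 0, 0], [0, 0, 0], [0, 0, 0], [0, 0, 0], [0, 0, 0], [0, 0, 0], [0, 0, 0], [0, 0, 0], [0, 0, 0], [0, 0, 0]])

```text
time_s: 20.35
position: [0.5564, 0.1419, 0.2083]
tool_rot: [[-0.996, 0.091, 0.003], [0.091, 0.996, 0.0], [-0.003, 0.0, -1.0]]
ft_force: [0.5, -1.1, -0.6]
grip_width: 0.0498
gripper_force: 0.0
```

```bash
python3 - <<'E'
from h import *
s=observe(); R=np.array(s['tool_rot']); print(s['time_s'],s['position'],s['ft_force'])
for n in('wrist','scene','top'):
    s=observe(); im,D=cams.get_image(n); P=wcloud(D,s) if n=='wrist' else cloud(n,D); save('p8_'+n,im); np.savez(f'/tmp/p8_{n}.npz',P=P,D=D,im=im)
    d=(P-DC)@np.stack([DX,DY,[0,0,1]],1)*1000
    m=(D>0)&(abs(d[...,0])<60)&(abs(d[...,1])<90)&(d[...,2]>2)&(d[...,2]<30); c,nr,a=plane(d[m]); print(n,len(a),nr.round(4),'z0',(c@nr).round(2),cv2.minAreaRect(a[:,:2].astype(np.float32)))
    k=(D>0)&(d[...,0]<-100)&(d[...,0]>-180)&(abs(d[...,1])<22)&(d[...,2]>-3)&(d[...,2]<32)
    if k.sum()>10: print('  knob',k.sum(),np.percentile(d[k],[2,50,98],axis=0).round(1).tolist())
    j=(D>0)&(abs(P[...,0]-.437)<.05)&(abs(P[...,1]+.053)<.05)&(P[...,2]>.075)&(P[...,2]<.086); q=P[j]*1000
    if len(q)>30: print('  jar lid',len(q),cv2.minEnclosingCircle(q[:,:2].astype(np.float32)),q.mean(0))
    for sg in(1,-1):
        w=(D>0)&(d[...,2]>21)&(d[...,2]<27)&(np.hypot(d[...,0]-1,d[...,1]-1-44*sg)<40); q=d[w][:,:2]
        if len(q)>30:
            from scipy.optimize import least_squares
            r=least_squares(lambda c:np.hypot(*(q-c).T)-31.5,[1,1+44*sg],loss='soft_l1'); print('  collar',sg,len(q),r.x.round(1),abs(r.fun).mean().round(2))
E
```

```text
20.35 [0.55640661 0.14190625 0.20828891] [ 0.50985148 -1.10972509 -0.59918485]
wrist 4751 [-4.e-04  8.e-04  1.e+00] z0 7.86 ((1.4864959716796875, 3.533111572265625), (138.74880981445312, 100.27098846435547), 89.88679504394531)
  knob 796 [[-129.6, -10.6, 7.8], [-120.5, 3.3, 23.3], [-101.1, 16.4, 28.1]]
  jar lid 1006 ((453.6596984863281, -69.62966918945312), 46.27772521972656) [438.67162683 -49.81576642  79.51103361]
  collar 1 342 [ 1.1 46.7] 0.83
  collar -1 340 [  1.  -41.6] 0.82
scene 486 [-0.0018  0.0015  1.    ] z0 9.01 ((2.131336212158203, 0.2598419189453125), (164.48773193359375, 101.19849395751953), 89.82200622558594)
  knob 118 [[-129.6, -13.0, 4.2], [-125.4, -4.3, 19.0], [-103.8, 10.8, 28.9]]
  jar lid 273 ((454.0569763183594, -70.26136779785156), 45.08295822143555) [435.6118576  -55.10344834  80.2655395 ]
  collar 1 70 [ 2.5 44. ] 1.13
  collar -1 101 [  2.1 -43.8] 1.25
top 797 [ 0.0054 -0.0095  0.9999] z0 8.28 ((0.5687789916992188, 0.9741287231445312), (163.99598693847656, 100.09989166259766), 89.97134399414062)
  knob 25 [[-130.6, -12.9, 7.7], [-124.9, -8.8, 20.5], [-118.2, -5.3, 27.4]]
  jar lid 275 ((453.0404052734375, -69.56980895996094), 45.6142578125) [436.46503771 -52.62621961  79.54828817]
  collar 1 55 [ 0. 45.] 0.83
  collar -1 109 [  0.3 -42.9] 0.83
```

Emit:
move_arm(jaw=[6.5, 6.5, 6.5, 6.5, 6.5, 6.5, 6.5, 6.5, 6.5, 6.5, 6.5, 6.5], dp=[[0, 0, 0], [0, 0, 0], [0, 0, 0], [0, 0, 0], [0, 0, 0], [0, 0, 0], [0, 0, 0], [0, 0, 0], [0, 0, 0], [0, 0, 0], [0, 0, 0], [0, 0, 0]], turn=[[0, 0, 0.12], [0, 0, 0.12], [0, 0, 0.12], [0, 0, 0.12], [0, 0, 0.12], [0, 0, 0.12], [0, 0, 0.12], [0, 0, 0.12], [0, 0, 0.12], [0, 0, 0.12], [0, 0, 0.12], [0, 0, 0.12]])

```text
time_s: 21.5
position: [0.5557, 0.1418, 0.2061]
tool_rot: [[-0.034, 0.999, -0.002], [0.999, 0.034, -0.0], [-0.0, -0.002, -1.0]]
ft_force: [-0.1, 0.2, -0.6]
grip_width: 0.0655
gripper_force: 0.0
```

Emit:
move_arm(jaw=[6.5, 6.5, 6.5, 6.5, 6.5, 6.5, 6.5, 6.5, 6.5, 6.5, 6.5, 6.5], dp=[[0, 0, 0], [-3.37, -1.67, 0], [-3.37, -1.67, 0], [-3.37, -1.67, 0], [-3.37, -1.67, 0], [-3.37, -1.67, 0], [-3.37, -1.67, 0], [0, 0, 2.5], [0, 0, 2.5], [0, 0, 2.5], [0, 0, 0], [0, 0, 0]], turn=[[0, 0, 0.12], [0, 0, 0], [0, 0, 0], [0, 0, 0], [0, 0, 0], [0, 0, 0], [0, 0, 0], [0, 0, 0], [0, 0, 0], [0, 0, 0], [0, 0, 0], [0, 0, 0]])

```text
time_s: 22.5
position: [0.4395, -0.0514, 0.1317]
tool_rot: [[0.08, 0.997, -0.002], [0.997, -0.08, 0.001], [0.001, -0.003, -1.0]]
ft_force: [-0.1, 0.2, 0.2]
grip_width: 0.0654
gripper_force: 0.0
```

```bash
python3 - <<'E'
from h import *
s=observe(); im,D=cams.get_image('wrist'); p=np.array(s['position']);R=np.array(s['tool_rot']); print(s['time_s'],p,R.round(3).tolist(),s['grip_width'],s['q'])
P=wcloud(D,s); T=(P-p)@R*1000
m=(D>0)&(abs(P[...,2]-.08)<.006)&(np.hypot(P[...,0]-.4385,P[...,1]+.0505)<.032); q=P[m]*1000; print('lid',len(q),cv2.minEnclosingCircle(q[:,:2].astype(np.float32)),q.mean(0),np.percentile(q,[1,99],axis=0).round(1).tolist())
m=(D>0)&(abs(T[...,0])<15)&(abs(abs(T[...,1])-39)<10)&(T[...,2]>-60)&(T[...,2]<0); print('tips',m.sum(),np.percentile(T[m][:,2],[90,98,100]))
save('w9',im)
E
```

```text
22.5 [ 0.43950835 -0.05140808  0.13174169] [[0.08, 0.997, -0.002], [0.997, -0.08, 0.001], [0.001, -0.003, -1.0]] 0.06541270193572246 [-2.20843749e+01  1.54860807e+01  9.71862695e+01  2.30797756e-02
  6.74895043e+01 -1.75077335e+01]
lid 2472 ((437.37432861328125, -51.29634475708008), 22.072540283203125) [437.68130252 -50.23688833  79.52285636] [[417.4, -71.1, 75.2], [457.6, -30.7, 81.2]]
tips 2065 [-39.65496877 -35.26247414 -33.03265389]
```

View pics/w9.png

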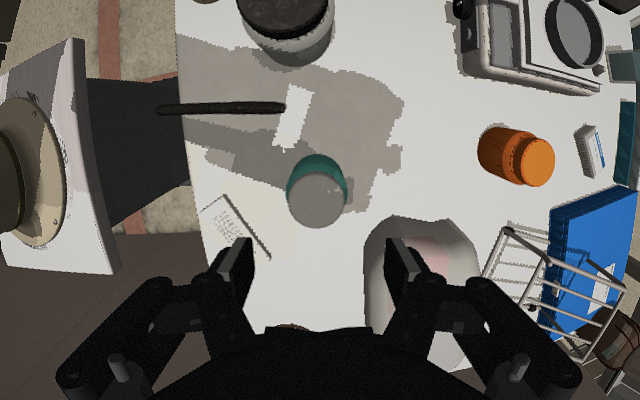

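Lid centred at (316,200) px; lid centre (0.4374, -0.0510), 80 mm high, correct. I'll check jug clearance before descending.

```bash
python3 - <<'E'
from h import *
s=observe(); R=np.array(s['tool_rot']); c=np.array([.4374,-.051,0])
for n in('scene','top'):
    A=np.load(f'/tmp/{n}.npz'); P=cloud(n,A['D']); T=(P-c)@R*1000
    for h in(.02,.06,.09):
        m=(A['D']>0)&(P[...,2]>h)&(P[...,2]<.13)&(np.hypot(T[...,0],T[...,1])>34)&(abs(T[...,0])<90)&(abs(T[...,1])<110); q=T[m]
        o=np.maximum(abs(q[:,0])-40,abs(q[:,1])-60).argsort()[:1]; print(n,h,m.sum(),q[o].round(),'min |x| where |y|<65:',np.sort(abs(q[abs(q[:,1])<65][:,0]))[:3].round())
E
```

```text
scene 0.02 945 [[-38.  59. -79.]] min |x| where |y|<65: [36. 36. 37.]
scene 0.06 753 [[-38.  59. -79.]] min |x| where |y|<65: [36. 36. 37.]
scene 0.09 529 [[-42.  60. -94.]] min |x| where |y|<65: [38. 39. 40.]
top 0.02 757 [[-36.  58. -80.]] min |x| where |y|<65: [33. 33. 33.]
top 0.06 738 [[-36.  58. -80.]] min |x| where |y|<65: [33. 33. 34.]
top 0.09 658 [[-38.  58. -90.]] min |x| where |y|<65: [34. 37. 38.]
```

Emit:
move_arm(jaw=[6.8, 6.8, 6.8, 6.8, 6.8, 6.8, 6.8, 6.8, 6.8, 6.8], dp=[[0.02, -0.2, 0], [0, 0, 2], [0, 0, 2], [0, 0, 2], [0, 0, 2], [0, 0, 2], [0, 0, 2], [0, 0, 1], [0, 0, 0], [0, 0, 0]], turn=[[0, 0, 0], [0, 0, 0], [0, 0, 0], [0, 0, 0], [0, 0, 0], [0, 0, 0], [0, 0, 0], [0, 0, 0], [0, 0, 0], [0, 0, 0]], force=30)

```text
time_s: 23.38
position: [0.4389, -0.0514, 0.0033]
tool_rot: [[0.08, 0.997, 0.002], [0.997, -0.08, -0.0], [-0.0, 0.002, -1.0]]
ft_force: [-0.3, 0.0, 0.9]
grip_width: 0.068
gripper_force: 0.0
```

Emit:
move_arm(jaw=[4, 4, 4, 4, 4, 4], dp=[[0, 0, 0], [0, 0, 0], [0, 0, 0], [0, 0, 0], [0, 0, 0], [0, 0, 0]], turn=[[0, 0, 0], [0, 0, 0], [0, 0, 0], [0, 0, 0], [0, 0, 0], [0, 0, 0]])

```text
time_s: 23.88
position: [0.4391, -0.0516, 0.0039]
tool_rot: [[0.08, 0.997, 0.004], [0.997, -0.08, -0.001], [-0.001, 0.004, -1.0]]
ft_force: [-1.5, -0.4, 5.2]
grip_width: 0.0508
gripper_force: 30.4
```

Emit:
move_arm(jaw=[4, 4, 4, 4, 4, 4, 4, 4], dp=[[0, 0, -0.5], [0, 0, -1.5], [0, 0, -3], [0, 0, -3], [0, 0, -3], [0, 0, -3], [0, 0, -3], [0, 0, 0]], turn=[[0, 0, 0], [0, 0, 0], [0, 0, 0], [0, 0, 0], [0, 0, 0], [0, 0, 0], [0, 0, 0], [0, 0, 0]])

```text
time_s: 24.55
position: [0.4402, -0.052, 0.1785]
tool_rot: [[0.08, 0.997, 0.011], [0.997, -0.08, -0.004], [-0.003, 0.012, -1.0]]
ft_force: [0.5, 0.1, -1.3]
grip_width: 0.0506
gripper_force: 31.9
```

Emit:
move_arm(jaw=[4, 4, 4, 4, 4, 4, 4, 4, 4, 4, 4, 4], dp=[[1.56, 2.22, 0], [1.56, 2.22, 0], [1.56, 2.22, 0], [1.56, 2.22, 0], [1.56, 2.22, 0], [1.56, 2.22, 0], [1.56, 2.22, 0], [1.56, 2.22, 0], [1.56, 2.22, 0], [1.56, 2.22, 0], [0, 0, 0], [0, 0, 0]], turn=[[0, 0, 0], [0, 0, 0], [0, 0, 0], [0, 0, 0], [0, 0, 0], [0, 0, 0], [0, 0, 0], [0, 0, 0], [0, 0, 0], [0, 0, 0], [0, 0, 0], [0, 0, 0]])

```text
time_s: 25.55
position: [0.672, 0.0872, 0.172]
tool_rot: [[0.079, 0.997, -0.0], [0.997, -0.079, 0.0], [-0.0, -0.0, -1.0]]
ft_force: [-0.7, -0.5, -2.0]
grip_width: 0.0507
gripper_force: 32.0
```

```bash
python3 - <<'E'
from h import *
s=observe(); p=np.array(s['position']);R=np.array(s['tool_rot']); print(s['time_s'],p,R.round(4).tolist(),s['grip_width'],s['ft_force'])
print((R.T@(np.array([.6724,.0864,.0919])-p)*100).round(2))
for n in('scene','wrist'):
    s=observe(); im,D=cams.get_image(n); P=wcloud(D,s) if n=='wrist' else cloud(n,D); T=(P-p)@R*1000
    d=(P-DC)@np.stack([DX,DY,[0,0,1]],1)*1000
    # jar body teal
    hsv=cv2.cvtColor(im,cv2.COLOR_RGB2HSV); m=(D>0)&(abs(hsv[...,0].astype(int)-85)<12)&(hsv[...,1]>90)&(np.hypot(T[...,0],T[...,1])<50); print(n,'teal',m.sum(),np.percentile(T[m],[2,50,98],axis=0).round().tolist() if m.any() else '')
    w=(D>0)&(d[...,2]>21)&(d[...,2]<27)&(np.hypot(d[...,0]-1,d[...,1]+43)<40); q=d[w][:,:2]
    from scipy.optimize import least_squares
    if len(q)>30: r=least_squares(lambda c:np.hypot(*(q-c).T)-31.5,[1,-43],loss='soft_l1'); print('  collar b',len(q),r.x.round(1),abs(r.fun).mean().round(2))
    print('  tcp in d',((p-DC)@np.stack([DX,DY],1)*1000).round(1))
E
```

```text
25.55 [0.67199712 0.08715629 0.17196402] [[0.0787, 0.9969, -0.0002], [0.9969, -0.0787, 0.0], [-0.0, -0.0002, -1.0]] 0.050695701555799784 [-0.66116868 -0.49319418 -1.95459325]
[-0.07  0.05  8.01]
scene teal 353 [[-28.0, -25.0, -58.0], [-20.0, -16.0, -25.0], [10.0, 6.0, -0.0]]
  collar b 95 [  2.3 -43.5] 1.32
  tcp in d [  1.2 -40.9]
wrist teal 6151 [[1.0, -32.0, -130.0], [19.0, -0.0, -53.0], [25.0, 32.0, -4.0]]
  collar b 543 [  1.9 -41.6] 0.8
  tcp in d [  1.2 -40.9]
```

Emit:
move_arm(jaw=[4, 4, 4, 4, 4, 4, 4, 4, 4, 4, 4, 4], dp=[[-0.06, 0.06, 0], [0, 0, 1], [0, 0, 1], [0, 0, 1], [0, 0, 1], [0, 0, 1], [0, 0, 0.8], [0, 0, 0.6], [0, 0, 0.6], [0, 0, 0.6], [0, 0, 0], [0, 0, 0]], turn=[[0, 0, 0], [0, 0, 0], [0, 0, 0], [0, 0, 0], [0, 0, 0], [0, 0, 0], [0, 0, 0], [0, 0, 0], [0, 0, 0], [0, 0, 0], [0, 0, 0], [0, 0, 0]])

```text
time_s: 26.65
position: [0.6725, 0.0859, 0.0967]
tool_rot: [[0.08, 0.997, 0.001], [0.997, -0.08, -0.0], [0.0, 0.001, -1.0]]
ft_force: [-1.1, 1.0, -1.2]
grip_width: 0.0508
gripper_force: 32.0
```

Emit:
move_arm(jaw=[4, 4, 4, 4], dp=[[0, 0, 0.1], [0, 0, 0.1], [0, 0, 0.1], [0, 0, 0]], turn=[[0, 0, 0], [0, 0, 0], [0, 0, 0], [0, 0, 0]])

```text
time_s: 26.98
position: [0.6725, 0.0858, 0.0938]
tool_rot: [[0.08, 0.997, 0.001], [0.997, -0.08, -0.0], [0.0, 0.001, -1.0]]
ft_force: [-0.6, -0.4, -0.4]
grip_width: 0.0507
gripper_force: 32.0
```

Emit:
move_arm(jaw=[4, 4, 4, 4], dp=[[0, 0, 0.05], [0, 0, 0.05], [0, 0, 0.05], [0, 0, 0]], turn=[[0, 0, 0], [0, 0, 0], [0, 0, 0], [0, 0, 0]])

```text
time_s: 27.32
position: [0.6725, 0.0858, 0.0922]
tool_rot: [[0.08, 0.997, 0.001], [0.997, -0.08, 0.0], [0.0, 0.001, -1.0]]
ft_force: [0.4, -0.4, -1.6]
grip_width: 0.0508
gripper_force: 32.0
```

Emit:
move_arm(jaw=[4, 4, 4, 4, 4], dp=[[0, 0, 0.05], [0, 0, 0.05], [0, 0, 0.05], [0, 0, 0], [0, 0, 0]], turn=[[0, 0, 0], [0, 0, 0], [0, 0, 0], [0, 0, 0], [0, 0, 0]])

```text
time_s: 27.73
position: [0.6726, 0.0858, 0.0921]
tool_rot: [[0.08, 0.997, 0.002], [0.997, -0.08, -0.0], [-0.0, 0.002, -1.0]]
ft_force: [-2.9, -0.7, 6.9]
grip_width: 0.0506
gripper_force: 32.6
```

Emit:
move_arm(jaw=[4, 6.8, 6.8, 6.8, 6.8, 6.8, 6.8, 6.8, 6.8, 6.8, 6.8, 6.8], dp=[[0, 0, -0.1], [0, 0, 0], [0, 0, 0], [0, 0, 0], [0, 0, 0], [0, 0, -1], [0, 0, -2], [0, 0, -3], [0, 0, -3], [0, 0, -3], [0, 0, -2], [0, 0, 0]], turn=[[0, 0, 0], [0, 0, 0], [0, 0, 0], [0, 0, 0], [0, 0, 0], [0, 0, 0], [0, 0, 0], [0, 0, 0], [0, 0, 0], [0, 0, 0], [0, 0, 0], [0, 0, 0]])

```text
time_s: 28.73
position: [0.6737, 0.0858, 0.2381]
tool_rot: [[0.08, 0.997, 0.011], [0.997, -0.08, -0.0], [0.0, 0.011, -1.0]]
ft_force: [-0.3, 0.9, -0.1]
grip_width: 0.0681
gripper_force: 0.0
```

```bash
python3 - <<'E'
from h import *
for n in('wrist','scene','top'):
    s=observe(); im,D=cams.get_image(n); P=wcloud(D,s) if n=='wrist' else cloud(n,D); 
    if n!='wrist': save('z_'+n,im)
    d=(P-DC)@np.stack([DX,DY,[0,0,1]],1)*1000
    m=(D>0)&(np.hypot(d[...,0]-1.5,d[...,1]+42)<30)&(d[...,2]>82)&(d[...,2]<95); 
    if m.sum()>20: c,nr,a=plane(d[m]); print(n,len(a),c.round(1),nr.round(3),cv2.minEnclosingCircle(a[:,:2].astype(np.float32)))
    k=(D>0)&(d[...,0]<-100)&(d[...,0]>-180)&(abs(d[...,1])<22)&(d[...,2]>-3)&(d[...,2]<32)
    if k.sum()>10: print('  knob',k.sum(),np.percentile(d[k],[2,98],axis=0).round(1).tolist())
    m=(D>0)&(abs(d[...,0])<60)&(abs(d[...,1])<90)&(abs(d[...,2]-8)<4); print('  plate z',np.median(d[m][:,2]))
print(observe()['time_s'])
a=cv2.imread('pics/z_scene.png'); cv2.imwrite('pics/z.png',cv2.resize(a[130:330,180:480],(800,533)))
E
```

```text
wrist 1863 [  1.7 -41.8  87.7] [-0.006  0.002  1.   ] ((1.6978803873062134, -42.31925964355469), 21.505624771118164)
  knob 617 [[-128.1, -10.4, 11.1], [-101.1, 16.3, 27.9]]
  plate z 7.828689460352242
scene 97 [  1.8 -45.6  88.7] [-0.007 -0.017  1.   ] ((1.7637180089950562, -44.531524658203125), 21.535152435302734)
  knob 120 [[-129.6, -13.7, 3.5], [-101.7, 11.8, 28.4]]
  plate z 8.771550282280119
  plate z 7.964966626383143
28.8833
```

View pics/z.png

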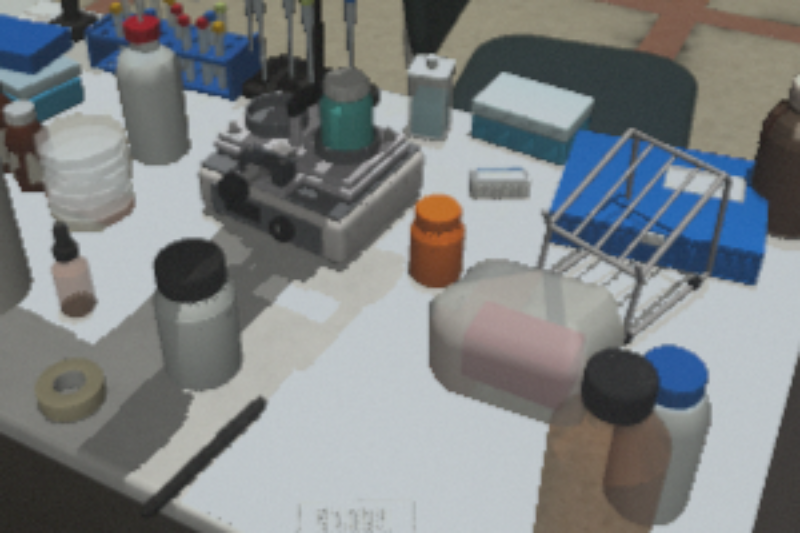

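The teal jar stands upright in the right collar (z.png 347,115): its lid is level at 88 mm above the deck. The knob is home, and the tall jar and dropper still stand. Handing in.

```bash
python3 -c "
from rig import ticket
print(ticket.close_job())"
```

```text
the job is handed in; nothing more can be done
None
```

The platform lies flush and locked on the shaker with the knob fully home, and the smallest jar stands upright in one of its collars; the tall jar and dropper bottle were left standing, and the job is handed in at about 29 s of the 72 s allowed.

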